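# Pack the dovetail rails into the instrument case

## Robot

A 7-joint arm with a two-finger parallel gripper is mounted at the origin on the work surface. World frame = base frame: x ahead of the robot, y to its left, z up, the work surface at z = 0. Lengths are in m, angles in rad, forces in N, time in s.
With the tool pointing down it reaches from about 0.425 to 0.875 m from the base axis. Payload 4.7 kg.
Tool frame: the origin (TCP) lies on the centre line of the jaws, within the pads' length; the fingertips stand 14 mm ahead of it and the grasp point (between the pads) lies 5 mm behind it; z points along the fingers, x is the direction in which the jaws open and shut, and the axes are right-handed (so a half turn about z gives the same grasp; the last joint's range is limited). The gripper opens to 87 mm and grips with 3 to 60 N. Pads are 19 mm wide; open, the fingers measure 117 mm over their backs; the gripper's body (75 mm by 190 mm) begins 51 mm behind the grasp point.
Start: joints at [1.136, 0.321, -0.07, 1.45, 0.023, 1.371, -0.057], TCP at [0.282, -0.586, 0.237] pointing down, gripper open.
Joint ranges: [-2.86, 2.86], [-0.3, 2.09], [-1.38, 1.24], [0.06, 2.45], [-1.56, 4.7], [0.09, 2.05], [-2.69, 2.69]. Speed limits (rad/s): [2.57, 2.57, 3.14, 3.14, 3.14, 3.14, 3.14].

## Interface

Orientations are given as a rotation vector (axis times angle).
In Python, from bench import ctrl gives the robot as it stands.
- The arm moves only by the tool drive_tool, never from a script. Its argument "rows" is a list that holds one entry, the list of rows, each a list of 5 numbers: the shift along the tool's x, y, z scaled (see below), then the turn about the tool's z scaled (see below), then the closure in counts, from 0 (fully open) to 255 (shut). In form: [[[dx, dy, dz, spin, jaw], ...]]. A call has 1 to 20 rows; each row is the pose to reach, as a shift and turn from the pose commanded when the call began, along the tool's axes at that moment, turning the shorter way round; what a row does not reach only later rows make up. The controller multiplies each number of a shift by 300 mm and each number of a turn by pi rad. A row lasts 1/8 s, in which the tool goes at most 62.5 mm and 10.7 degrees, less where a joint would pass 70% of its speed; a pose out of reach is approached as far as the arm can. A call with a number of a shift or a turn outside -1 to 1 is refused whole. A call with a gripper value outside its range is refused whole. The fingers move at their own pace and stop on an object; "grip_force" is the grip in N (left out, the last holds). Time passes only in rows, so rows that repeat a pose let the fingers close. It gives the time, the measured TCP pose, the force and the opening at its end, in the units of the state.
- ctrl.get_state(): the state, without advancing time (a new reading comes with each control period).
- ctrl.get_image(name): name is "scene" or "top" or "wrist"; returns a dict with "img" (384x512x3 uint8, blue, green, red), "camera_matrix" (3x3 intrinsics, pixels), "R" (3x3) and "t" (3): a world point X has camera coordinates R X + t. Camera axes: x right, y down, z forward; pixel columns grow to the right and rows downward; lengths in m; the calibration is good to about 2 mm. A picture is of the moment at which its call begins. There is no depth.
- ctrl.close_job(): hands the job in, once; it reports no verdict.
The state is a dict: "time": time; "joint_positions": joint angles; "qd": joint speeds; "joint_torque": joint torques, N m; "position": TCP position; "tool_rot": TCP orientation; "ft_force": force on the tool from outside, world axes, zero at the start; "torque": the same for the moment, N m; "grip_width": opening from 0.0 (shut) to 1.0 (fully open).
Only numpy, scipy, OpenCV 4.12 (cv2) and the standard library are available. Lean on these libraries where they do the work, as an engineer would, in place of code of your own. Each camera call takes 0.05 s, during which the arm holds its last target.

## Task

Pack every dovetail rail from the cream rack into the blue instrument case for the calibration trip: swing the case's hasp down well clear of its catch and open the lid wide, take each rail out of the rack by lifting its front end over the lip and drawing it out endwise from under the roof, and lay the rails flat and side by side on the floor of the case. Then shut the lid fully and swing the hasp fully home over the catch again, leaving the other things on the table and on the rack where they stand.

Things in the scene. Friction and masses are not known exactly. Their poses are not given: they have to be found in the camera images.
- rack: cream sheet-metal rail rack, fixed, 248 (x) x 198 (y) mm; origin at the centre of its underside, z up. Four lanes run along its y axis, centred at x = -81, -27, 27 and 81 mm; some are empty. Lane floor 4 mm above the table; low outer side walls 10 mm high. Rails lie with their middles near y = 0.
- rack_lip (a point): middle of the top edge of the rack's front lip, at y = -97 mm of the rack: 4 mm thick, across all lanes at the mouth (-y end), its top 14 mm above the lane floor, so a rail lying in its lane cannot slide out until its near (-y) end is lifted over it
- rack_roof (a point): middle of the roof's front lower edge, at y = 25 mm of the rack, 26 mm above the lane floor. Fixed roof, 3 mm thick, from here to the closed back (y = 95 mm); under it only, strips 14 mm wide part the lanes (40 mm clear). A rail raised level hits the roof before it clears the lip: tip it up 0.10 to 0.17 rad about its far end, draw it out lengthwise some 80 mm, then lift it away
- rail1_c (a point): centre (half-way up) of a black anodised aluminium dovetail rail, 20 wide x 180 long x 12 mm high, about 0.12 kg, straight and the same from both ends; its y axis runs along its length, z up through its top face. It starts lying in one lane of the rack; absent (None) in some runs
- rail2_c (a point): centre (half-way up) of a black anodised aluminium dovetail rail, 20 wide x 180 long x 12 mm high, about 0.12 kg, straight and the same from both ends; its y axis runs along its length, z up through its top face. It starts lying in one lane of the rack; absent (None) in some runs
- rail3_c (a point): centre (half-way up) of a black anodised aluminium dovetail rail, 20 wide x 180 long x 12 mm high, about 0.12 kg, straight and the same from both ends; its y axis runs along its length, z up through its top face. It starts lying in one lane of the rack; absent (None) in some runs
- rail4_c (a point): centre (half-way up) of a black anodised aluminium dovetail rail, 20 wide x 180 long x 12 mm high, about 0.12 kg, straight and the same from both ends; its y axis runs along its length, z up through its top face. It starts lying in one lane of the rack; absent (None) in some runs
- case: blue metal instrument case, fixed, body 190 (x) x 230 (y) x 50 mm high, walls and floor 5 mm (inside 180 x 220 mm, inner floor 5 mm above the table), origin at the centre of its underside, z up. Front (hasp side) faces -x. The lid (25 mm deep shell, top at 75.5 mm when shut) is hinged along y at x = +95, z = 50.5 mm.
- lid (a joint): angle of the case's lid, 0 = shut, opens upwards and back (+x of the case) to 1.7; a stiff friction hinge (0.45 N m), it stays where it is left; lid 0.3 kg. The hasp locks it while over the catch.
- lid_knob (a point): middle of the black knob on the lid's top, 26 mm across and 30 mm high, standing out square from the lid, 24 mm behind its front edge; this point is 20 mm out from the lid's top face. With the lid shut it lies at x = -71, y = 0, z = 95.5 mm of the case, i.e. 166 mm ahead of and 45 mm above the hinge line
- hasp (a joint): angle of the hasp, 0 = standing upright against the lid's front, over the catch; swings forward and down (-x of the case) to 1.65; it must be past 0.7 to count as off. Stiff (0.04 N m), it stays where it is left. Hinged along y at x = -102, z = 40 mm of the case.
- hasp_tab (a point): middle of the hasp's black pull tab, at its free end, 24 wide (y) x 14 x 24 mm long; 45 mm from the hinge line and 6 mm ahead of it: with the hasp on at x = -108, y = 0, z = 85 mm of the case. The catch is a steel stud on the lid's front just below the tab, in the slot between the hasp's legs.
- lens_box: bystander: grey lens box, 58 x 46 x 22 mm high, on the rack's roof; leave it where it stands
- bubble_level: bystander: round brass bubble level, 52 mm across, 16 mm high; leave it where it stands
- screwdriver: bystander: screwdriver 170 mm long, lying flat; leave it where it stands
- dust_cap: bystander: black dust cap, 72 mm across, 12 mm high, between rack and case; leave it where it stands
- lens_post: bystander: black post on a round foot, 78 mm high; leave it where it stands
- wipe_bottle: bystander: bottle 56 mm across, 140 mm high; leave it where it stands
- prism_mount: bystander: prism mount, 50 x 60 mm foot, 63 mm high; leave it where it stands
Not all that is in view belongs to the job. What is shaped like the part that bears rail4_c but green or purple is not meant.

How it is judged:
By the outcome, as a careful person would: the job done as asked, in the order asked, and still so for the second after the job is handed in, with the robot touching nothing.
Of rail1, rail2, rail3, rail4 only 2 to 3 are there at a start; the rules pass over those that are not, and their reading is None.
At some moment in a run one of rail1, rail2, rail3, rail4 may be knocked a few centimetres aside while the robot is not near it.
Once in a run the grip may slacken for a moment while it holds something.
It also fails if it takes over 210 s, if anything falls off the work surface, if the arm or the gripper's body presses on something with over 40 N, if the wrist force passes 120 N, or if a joint passes its speed limit or range.

## Working session

There is one attempt and no reset: what is moved stays moved. The work goes in short steps, Python scripts to look and compute and a tool call to move; the robot and the scene stay as the last step left them, time stands still between calls to the robot, and variables do not carry over. Pictures are saved under pics/ and viewed, and the job is handed in when it is done.

Besides the shell and the picture viewer there is one more tool, called after "Emit:" in YAML: its name, and indented under it one key for each argument. drive_tool: Moves the arm, as the interface text tells. Its arguments: {"type":"object","properties":{"rows":{"type":"array"},"grip_force":{"type":"number"}},"required":["rows"]}

```bash
mkdir -p pics; ls; cat > h.py <<'E'
import numpy as np,cv2
from scipy.spatial.transform import Rotation as Rn
from bench import ctrl
def snap(n,f):
    d=ctrl.get_image(n); cv2.imwrite('pics/'+f,d['img']); return d
def ray(d,u,v,z):
    K=d['camera_matrix'];R=np.array(d['R']);t=np.array(d['t'])
    c=-R.T@t; r=R.T@np.linalg.inv(K)@np.array([u,v,1.]); return c+r*(z-c[2])/r[2]
def proj(d,X):
    p=d['camera_matrix']@(np.array(d['R'])@np.array(X)+np.array(d['t'])); return p[:2]/p[2]
E
python3 - <<'E'
from h import *
print(ctrl.get_state())
for n in ['scene','top','wrist']:
    d=snap(n,n+'0.png'); print(n,-d['R'].T@d['t'],d['R'][2])
E
```

```text
pics
{'time': 0.0, 'joint_positions': array([ 1.13608367,  0.32184031, -0.07006657,  1.45166434,  0.02257459,
        1.37076443, -0.05690191]), 'qd': array([ 0.00020458, -0.00141878, -0.00144742,  0.00094577, -0.00032632,
        0.00083245,  0.00093104]), 'joint_torque': array([ 1.23950493e-03, -4.91287851e+01, -4.03015343e-01, -3.12522840e+01,
       -6.39176066e-02,  4.36769729e-02,  1.66521213e-04]), 'position': array([ 0.2817648 , -0.58518635,  0.23545543]), 'tool_rot': array([-2.65928251e+00,  1.67090119e+00,  2.57507479e-03]), 'ft_force': array([ 0.2134902 , -0.25630424,  0.46213173]), 'torque': array([ 0.04994516, -0.04332276,  0.00786512]), 'grip_width': 0.9971365060388457}
scene [ 1.18270696 -0.44057924  1.11129685] [-0.50857814  0.34606684 -0.78840727]
top [ 0.40140589 -0.00388223  1.16760283] [ 0.11903856  0.00681456 -0.99286625]
wrist [ 0.3562745  -0.54999408  0.38425646] [-0.26943962 -0.12897273 -0.95434183]
```

View pics/scene0.png

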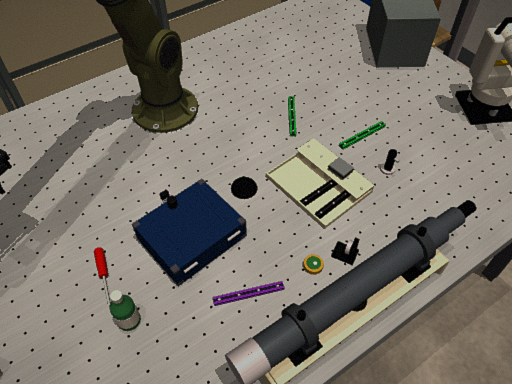

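View pics/top0.png

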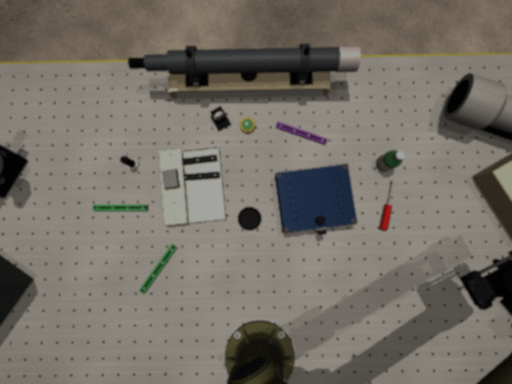

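View pics/wrist0.png

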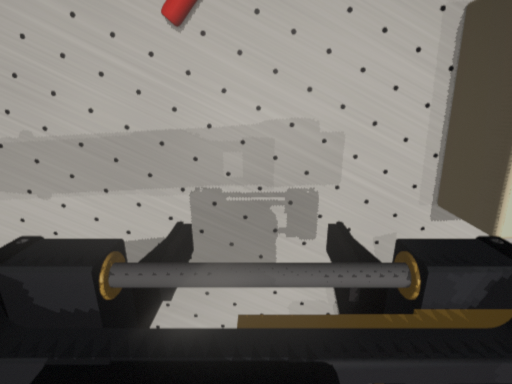

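```bash
python3 - <<'E'
from h import *
d=ctrl.get_image('top')
im=d['img']
a=cv2.resize(im[140:240,150:250],None,fx=5.5,fy=5.5,interpolation=cv2.INTER_CUBIC)
cv2.imwrite('pics/c1.png',a)
a=cv2.resize(im[155:245,265:365],None,fx=6,fy=6,interpolation=cv2.INTER_CUBIC)
cv2.imwrite('pics/c2.png',a)
d=ctrl.get_image('scene');im=d['img']
cv2.imwrite('pics/c3.png',cv2.resize(im[130:290,120:380],None,fx=3,fy=3,interpolation=cv2.INTER_CUBIC))
E
```

```text
(no output)
```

View pics/c1.png

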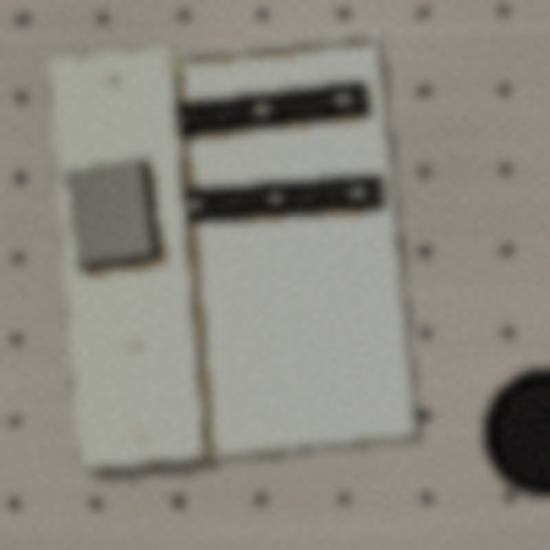

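View pics/c2.png

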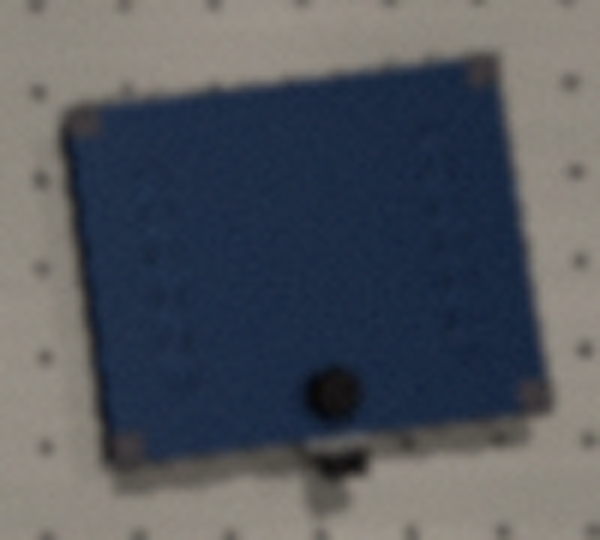

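View pics/c3.png

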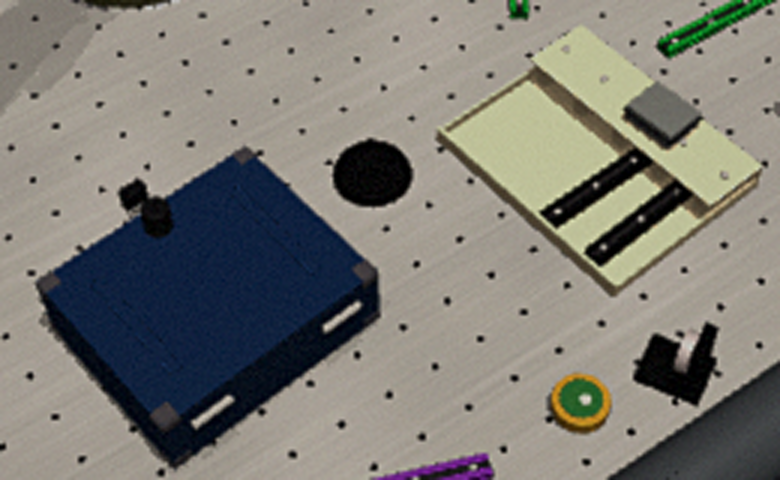

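```bash
cat > fit.py <<'E'
from h import *
from scipy.optimize import least_squares
def fit(obs,x0):
    # obs: (d,u,v,local xyz)
    def T(p,X): 
        c,s=np.cos(p[2]),np.sin(p[2]); return [p[0]+c*X[0]-s*X[1],p[1]+s*X[0]+c*X[1],X[2]]
    f=lambda p: np.concatenate([proj(d,T(p,X))-[u,v] for d,u,v,X in obs])
    r=least_squares(f,x0); return r.x,np.round(r.fun.reshape(-1,2),1)
E
python3 - <<'E'
from fit import *
t=ctrl.get_image('top'); s=ctrl.get_image('scene')
c1=lambda u,v:((u+.5)/5.5+150-.5,(v+.5)/5.5+140-.5)
c2=lambda u,v:((u+.5)/6+265-.5,(v+.5)/6+155-.5)
c3=lambda u,v:((u+.5)/3+120-.5,(v+.5)/3+130-.5)
o=[(t,*c1(378,40),[.124,-.099,.018]),(t,*c1(418,437),[-.124,-.099,.018]),(t,*c1(50,60),[.124,.095,.033]),(t,*c1(85,472),[-.124,.095,.033]),
(s,*c3(440,130),[-.124,-.099,.018]),(s,*c3(613,291),[.124,-.099,.018]),(s,*c3(762,173),[.124,.095,.033]),(s,*c3(581,26),[-.124,.095,.033])]
print('rack',*fit(o,[.5,.2,0]))
o=[(t,*c2(65,107),[.095,.115,.0755]),(t,*c2(495,55),[.095,-.115,.0755]),(t,*c2(551,410),[-.095,-.115,.0755]),(t,*c2(107,466),[-.095,.115,.0755]),
(s,*c3(37,285),[-.095,-.115,.0755]),(s,*c3(166,422),[.095,-.115,.0755]),(s,*c3(380,270),[.095,.115,.0755]),(s,*c3(246,147),[-.095,.115,.0755])]
print('case',*fit(o,[.5,-.2,0]))
for n,(a,b) in {'r1':((182,118),(367,101)),'r2':((187,205),(382,191))}.items():
    print(n,ray(t,*c1(*a),.016),ray(t,*c1(*b),.016))
p=ray(t,*c1(530,432),.012);print('cap',p)
for n,uv in dict(level=(248,126),post=(128,161),prism=(220,118),bottle=(390,160),driver=(387,212)).items(): print(n,ray(t,*uv,.02))
print('lensbox',ray(t,*c1(110,212),.055))
E
```

```text
rack [0.55498263 0.21382093 0.08235142] [[ 0.1 -1.7]
 [-0.7 -0.3]
 [ 1.2 -0.7]
 [-0.2 -1. ]
 [-1.1 -0.8]
 [ 0.3 -1.3]
 [-0.4 -1.2]
 [-0.5 -0. ]]
case [ 0.49985127 -0.18377308  0.11343392] [[-0.8  0. ]
 [-0.5 -0.6]
 [-0.1 -0. ]
 [ 0.5  0.2]
 [-0.3 -1.2]
 [-0.6  1.7]
 [-0.1 -0. ]
 [ 0.1 -0.8]]
r1 [0.6349263 0.2459896 0.016    ] [0.64356666 0.13289819 0.016     ]
r2 [0.58114658 0.24243736 0.016     ] [0.58778263 0.12389095 0.016     ]
cap [0.44063184 0.03589846 0.012     ]
level [0.75090557 0.02494867 0.02      ]
post [0.63738165 0.42871394 0.02      ]
prism [0.78054563 0.11964093 0.02      ]
bottle [ 0.62593291 -0.446545    0.02      ]
driver [ 0.45321677 -0.42621149  0.02      ]
lensbox [0.57165476 0.27930966 0.055     ]
```

```bash
cat >> h.py <<'E'
import json
RACK=[0.555,0.2138,0.0824]; CASE=[0.5,-0.1838,0.1134]
def loc(F,x,y,z):
    c,s=np.cos(F[2]),np.sin(F[2]); return np.array([F[0]+c*x-s*y,F[1]+s*x+c*y,z])
def inv(F,P):
    c,s=np.cos(F[2]),np.sin(F[2]); dx,dy=P[0]-F[0],P[1]-F[1]; return np.array([c*dx+s*dy,-s*dx+c*dy,P[2]])
def to(P,ang=None):
    "normalised shift+spin to bring TCP to world P with tool x at world angle ang"
    st=ctrl.get_state(); R=Rn.from_rotvec(st['tool_rot']).as_matrix()
    d=R.T@(np.array(P)-st['position'])/.3
    a=np.arctan2(R[1,0],R[0,0]); s=0
    if ang is not None: s=-((ang-a+np.pi)%(2*np.pi)-np.pi)/np.pi
    return np.round([*d,s],4).tolist()
def st():
    s=ctrl.get_state(); R=Rn.from_rotvec(s['tool_rot']).as_matrix()
    print('t',round(s['time'],2),'P',np.round(s['position'],4),'ang',round(np.arctan2(R[1,0],R[0,0]),4),'tilt',np.round(R[:2,2],4),'F',np.round(s['ft_force'],1),'w',round(s['grip_width']*87,1))
    print('rack',np.round(inv(RACK,s['position'])*1e3,1),'case',np.round(inv(CASE,s['position'])*1e3,1))
E
python3 - <<'E'
from h import *
st()
print(to(loc(CASE,-.112,0,.2),CASE[2]-np.pi/2))
E
```

```text
t 0.35 P [ 0.2819 -0.5856  0.2363] ang -1.122 tilt [-0.0002  0.0003] F [-1.4  0.4 -0.2] w 87.0
rack [-337.9 -774.2  236.3] case [-262.1 -374.5  236.3]
[-1.0141, -0.8835, 0.1214, 0.1068]
```

Emit:
drive_tool:
  rows:
    - [[-0.5,-0.44,0.0,0.107,0],[-0.95,-0.8835,0.0,0.107,0],[-0.95,-0.8835,0.0,0.107,0],[-0.95,-0.8835,0.0,0.107,0],[-0.95,-0.8835,0.0,0.107,0],[-0.95,-0.8835,0.0,0.107,0],[-0.95,-0.8835,0.0,0.107,0],[-0.95,-0.8835,0.0,0.107,0],[-0.95,-0.8835,0.0,0.107,0],[-0.95,-0.8835,0.0,0.107,0]]

```text
time: 1.6
position: [0.3965, -0.2155, 0.2364]
tool_rot: [2.34, -2.096, -0.001]
ft_force: [-0.0, 0.2, 0.2]
grip_width: 0.997
```

```bash
python3 - <<'E'
from h import *
st()
d=snap('wrist','w1.png')
print(proj(d,loc(CASE,-.108,0,.085)),proj(d,loc(CASE,-.071,0,.0955)))
print(to(loc(CASE,-.112,0,.2),CASE[2]-np.pi/2))
E
```

```text
t 1.6 P [ 0.3965 -0.2155  0.2364] ang -1.4613 tilt [-0.0003  0.0002] F [-0.   0.2  0.2] w 86.7
rack [-193.2 -414.8  236.4] case [-106.4  -19.8  236.4]
[241.30358639 181.70499311] [239.87746672 150.44183181]
[-0.065, 0.0193, 0.1212, -0.0011]
```

View pics/w1.png

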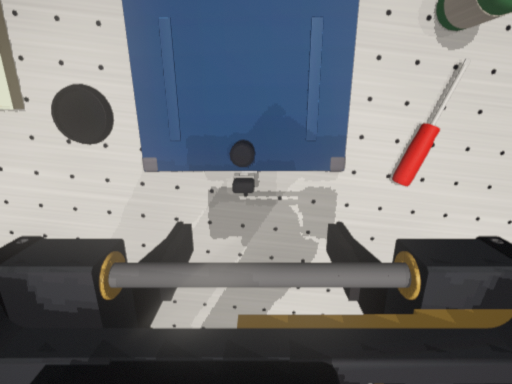

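```bash
python3 - <<'E'
from fit import *
w=ctrl.get_image('wrist'); im=w['img']
for x,y in((-.095,.115),(-.095,-.115)): print(proj(w,loc(CASE,x,y,.0755)))
a,b=ray(w,142,172,.0755),ray(w,345.5,171.5,.0755); print(a,b,(a+b)/2,np.linalg.norm(a-b),np.arctan2(*(a-b)[[0,1]]),loc(CASE,-.095,0,.0755))
print(inv(CASE,ray(w,243,178,.097)),inv(CASE,ray(w,242,147,.1055)))
cv2.imwrite('pics/w1c.png',cv2.resize(im[120:210,130:360],None,fx=3.4,fy=3.4))
E
```

```text
[141.3141087  168.90197155]
[342.34136767 168.33214339]
[ 0.3890138  -0.08101197  0.0755    ] [ 0.41536333 -0.31315561  0.0755    ] [ 0.40218856 -0.19708379  0.0755    ] 0.23363426555716454 -0.11302158292564754 [ 0.40561017 -0.19454993  0.0755    ]
[-0.10037864 -0.00247637  0.097     ] [-0.06577177 -0.00265807  0.1055    ]
```

View pics/w1c.png

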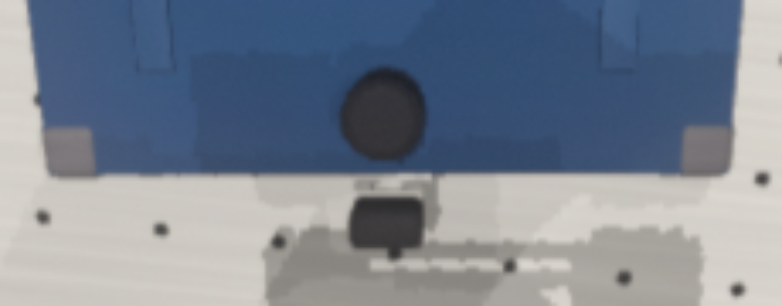

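```bash
sed -i 's/CASE=.*/CASE=[0.498,-0.1855,0.1134]/' h.py; python3 - <<'E'
from h import *
a=CASE[2]-np.pi/2
for x,z in((-.111,.13),(-.111,.086)): print(to(loc(CASE,x,0,z),a))
E
```

```text
[-0.0592, 0.0235, 0.3546, -0.0009]
[-0.0591, 0.0235, 0.5012, -0.0009]
```

Emit:
drive_tool:
  rows:
    - [[-0.06,0.0235,0.15,0,0],[-0.06,0.0235,0.3,0,0],[-0.06,0.0235,0.38,0,0],[-0.06,0.0235,0.44,0,0],[-0.06,0.0235,0.5,0,0],[-0.06,0.0235,0.5,0,0],[-0.06,0.0235,0.5,0,255],[-0.06,0.0235,0.5,0,255],[-0.06,0.0235,0.5,0,255],[-0.06,0.0235,0.5,0,255],[-0.06,0.0235,0.5,0,255],[-0.06,0.0235,0.5,0,255]]
  grip_force: 10

```text
time: 3.2
position: [0.3881, -0.1968, 0.0866]
tool_rot: [2.343, -2.093, 0.0]
ft_force: [0.1, 0.4, 0.0]
grip_width: 0.406
```

```bash
python3 - <<'E'
from h import *
st()
P=ctrl.get_state()['position']; L=inv(CASE,P)
a=CASE[2]-np.pi/2
# hasp arc relative: hinge at (-.102,.04); TCP offset carried rotating
def arc(f): 
    x0,z0=L[0]+.102,L[2]-.04-0.004
    x0,z0=-.006,.045
    x=x0*np.cos(f)-z0*np.sin(f); z=z0*np.cos(f)+x0*np.sin(f); return np.array([x-x0,0,z-z0])
for f in np.arange(.1,1.31,.1):
    q=L+arc(f); print(round(f,1),np.round(to(loc(CASE,*q),None),3), np.hypot(*loc(CASE,*q)[:2]).round(3))
E
```

```text
t 3.2 P [ 0.3881 -0.1968  0.0866] ang -1.4581 tilt [ 0.     -0.0001] F [0.1 0.4 0. ] w 35.3
rack [-200.1 -395.5   86.6] case [-110.5    1.2   86.6]
0.1 [0.    0.015 0.003 0.   ] 0.431
0.2 [0.    0.029 0.007 0.   ] 0.428
0.3 [0.    0.043 0.013 0.   ] 0.424
0.4 [0.    0.057 0.02  0.   ] 0.421
0.5 [0.    0.07  0.028 0.   ] 0.418
0.6 [0.    0.081 0.038 0.   ] 0.415
0.7 [0.    0.092 0.048 0.   ] 0.412
0.8 [0.    0.102 0.06  0.   ] 0.41
0.9 [0.    0.11  0.072 0.   ] 0.408
1.0 [0.    0.117 0.086 0.   ] 0.406
1.1 [0.    0.123 0.1   0.   ] 0.405
1.2 [0.    0.127 0.114 0.   ] 0.404
1.3 [0.    0.13  0.129 0.   ] 0.403
```

Emit:
drive_tool:
  rows:
    - [[0,0,0,0,255],[0,0,0,0,255],[0,0,0,0,255],[0,0.015,0.003,0,255],[0,0.029,0.007,0,255],[0,0.043,0.013,0,255],[0,0.057,0.02,0,255],[0,0.07,0.028,0,255],[0,0.081,0.038,0,255],[0,0.092,0.048,0,255],[0,0.102,0.06,0,255],[0,0.11,0.072,0,255],[0,0.117,0.086,0,255],[0,0.123,0.1,0,255],[0,0.127,0.114,0,255],[0,0.13,0.129,0,255],[0,0.13,0.129,0,255]]

```text
time: 5.32
position: [0.3485, -0.2021, 0.0473]
tool_rot: [2.342, -2.091, 0.0]
ft_force: [-0.2, -16.7, -1.7]
grip_width: 0.276
```

```bash
python3 - <<'E'
from h import *
st()
d=snap('scene','s1.png');cv2.imwrite('pics/s1.png',cv2.resize(d['img'][120:300,80:320],None,fx=3,fy=3,interpolation=2))
E
```

```text
t 5.33 P [ 0.3485 -0.2021  0.0473] ang -1.4576 tilt [-0.0013 -0.0017] F [ -0.2 -16.7  -1.7] w 24.0
rack [-240.1 -397.5   47.3] case [-150.4    0.5   47.3]
```

View pics/s1.png

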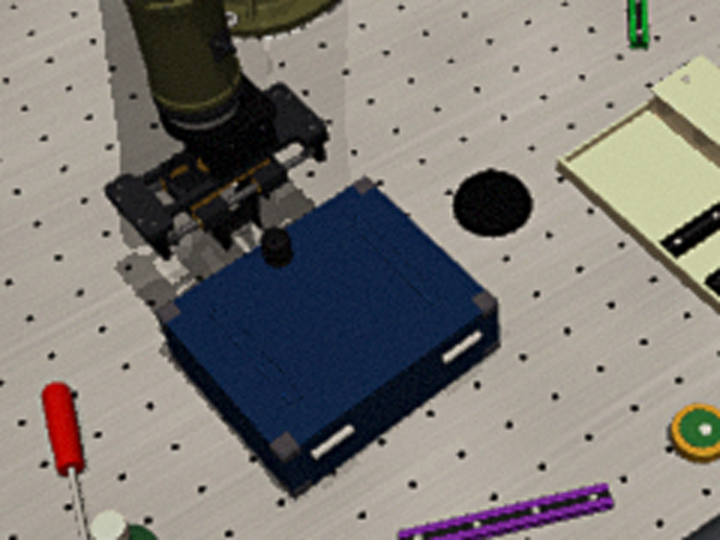

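Emit:
drive_tool:
  rows:
    - [[0,0,0,0,0],[0,0,0,0,0],[0,0,0,0,0],[0,0,0,0,0],[0,0,0,0,0],[0,0,-0.15,0,0],[0,0,-0.3,0,0],[0,0,-0.5,0,0],[0,0,-0.5,0,0]]

```text
time: 6.5
position: [0.3522, -0.2026, 0.2026]
tool_rot: [-2.342, 2.092, -0.015]
ft_force: [-0.4, 0.9, -0.8]
grip_width: 0.998
```

```bash
python3 - <<'E'
from h import *
st()
d=snap('wrist','w2.png')
E
```

```text
t 6.5 P [ 0.3522 -0.2026  0.2026] ang -1.4582 tilt [ 0.0081 -0.0055] F [-0.4  0.9 -0.8] w 86.8
rack [-236.4 -398.3  202.6] case [-146.8   -0.5  202.6]
```

View pics/w2.png

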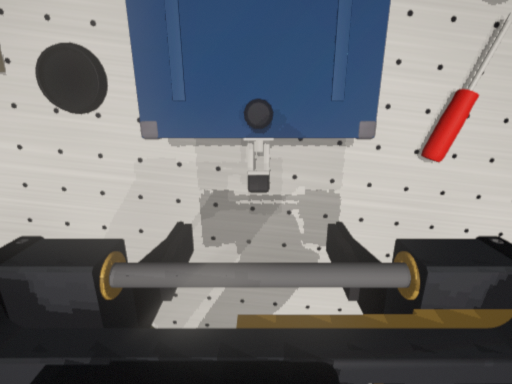

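```bash
python3 - <<'E'
from h import *
w=ctrl.get_image('wrist')
a,b=ray(w,140,138.5,.0755),ray(w,380,138.5,.0755); print(np.linalg.norm(a-b),np.arctan2(*(a-b)[[0,1]]),inv(CASE,(a+b)/2),inv(CASE,ray(w,258.5,108,.1055)))
E
```

```text
0.23468599438762225 -0.11270757249237606 [-0.09806162 -0.00142355  0.0755    ] [-0.06910902  0.00022563  0.1055    ]
```

```bash
sed -i 's/CASE=.*/CASE=[0.497,-0.1865,0.1130]/' h.py; python3 - <<'E'
from h import *
a=CASE[2]-np.pi/2
for x,z in((-.071,.18),(-.071,.0965)): print(to(loc(CASE,x,0,z),a))
E
```

```text
[0.0064, -0.2572, 0.0608, -0.0001]
[0.0061, -0.257, 0.3391, -0.0001]
```

Emit:
drive_tool:
  rows:
    - [[0.006,-0.15,0.0,0,0],[0.006,-0.257,0.06,0,0],[0.006,-0.257,0.16,0,0],[0.006,-0.257,0.26,0,0],[0.006,-0.257,0.34,0,0],[0.006,-0.257,0.34,0,0],[0.006,-0.257,0.34,0,255],[0.006,-0.257,0.34,0,255],[0.006,-0.257,0.34,0,255],[0.006,-0.257,0.34,0,255],[0.006,-0.257,0.34,0,255],[0.006,-0.257,0.34,0,255],[0.006,-0.257,0.34,0,255],[0.006,-0.257,0.34,0,255]]
  grip_force: 15

```text
time: 8.35
position: [0.4261, -0.1939, 0.0958]
tool_rot: [-2.343, 2.093, 0.001]
ft_force: [-0.6, 1.9, 2.3]
grip_width: 0.293
```

```bash
python3 - <<'E'
from h import *
st()
L=inv(CASE,ctrl.get_state()['position'])
# TCP point is 5mm below grasp: use actual grasp pt radius
g=np.array([L[0]-.095,L[2]+.005-.0505])
for f in np.arange(.1,1.66,.1):
    x=g[0]*np.cos(f)+g[1]*np.sin(f); z=-g[0]*np.sin(f)+g[1]*np.cos(f)
    q=L+[x-g[0],0,z-g[1]]; print(round(f,1),np.round(to(loc(CASE,*q)),3)[:3], q.round(3),loc(CASE,*q).round(3))
E
```

```text
t 8.35 P [ 0.4261 -0.1939  0.0958] ang -1.458 tilt [-0.0003  0.0005] F [-0.6  1.9  2.3] w 25.5
rack [-162.  -395.7   95.8] case [-71.3   0.7  95.8]
0.1 [-0.    -0.02  -0.054] [-0.065  0.001  0.112] [ 0.432 -0.193  0.112]
0.2 [-0.    -0.044 -0.107] [-0.058  0.001  0.128] [ 0.439 -0.192  0.128]
0.3 [-0.    -0.074 -0.156] [-0.049  0.001  0.143] [ 0.448 -0.191  0.143]
0.4 [-0.    -0.109 -0.203] [-0.039  0.001  0.157] [ 0.459 -0.19   0.157]
0.5 [-0.    -0.148 -0.245] [-0.027  0.001  0.169] [ 0.47  -0.189  0.169]
0.6 [-0.    -0.192 -0.284] [-0.014  0.001  0.181] [ 0.483 -0.187  0.181]
0.7 [-0.    -0.238 -0.318] [0.    0.001 0.191] [ 0.497 -0.186  0.191]
0.8 [-0.    -0.288 -0.347] [0.015 0.001 0.2  ] [ 0.512 -0.184  0.2  ]
0.9 [-0.    -0.341 -0.371] [0.031 0.001 0.207] [ 0.528 -0.182  0.207]
1.0 [-0.    -0.396 -0.389] [0.048 0.001 0.213] [ 0.544 -0.18   0.213]
1.1 [-0.    -0.452 -0.402] [0.064 0.001 0.217] [ 0.561 -0.179  0.217]
1.2 [-0.   -0.51 -0.41] [0.082 0.001 0.219] [ 0.578 -0.177  0.219]
1.3 [-0.    -0.568 -0.411] [0.099 0.001 0.219] [ 0.595 -0.175  0.219]
1.4 [-0.    -0.625 -0.407] [0.116 0.001 0.218] [ 0.613 -0.173  0.218]
1.5 [-0.    -0.682 -0.397] [0.133 0.001 0.215] [ 0.63  -0.171  0.215]
1.6 [-0.    -0.738 -0.382] [0.15  0.001 0.21 ] [ 0.646 -0.169  0.21 ]
```

Emit:
drive_tool:
  rows:
    - [[0,-0.009,-0.027,0,255],[0,-0.02,-0.054,0,255],[0,-0.032,-0.08,0,255],[0,-0.044,-0.107,0,255],[0,-0.059,-0.132,0,255],[0,-0.074,-0.156,0,255],[0,-0.109,-0.203,0,255],[0,-0.148,-0.245,0,255],[0,-0.192,-0.284,0,255],[0,-0.238,-0.318,0,255],[0,-0.288,-0.347,0,255],[0,-0.288,-0.347,0,255]]
  grip_force: 20

```text
time: 9.85
position: [0.5143, -0.184, 0.2027]
tool_rot: [-2.342, 2.09, -0.005]
ft_force: [-2.8, 2.8, 5.8]
grip_width: 0.294
```

```bash
python3 - <<'E'
from h import *
st()
d=snap('scene','s2.png');cv2.imwrite('pics/s2.png',cv2.resize(d['img'][80:300,80:320],None,fx=2.7,fy=2.7,interpolation=2))
L=inv(CASE,ctrl.get_state()['position'])
g=np.array([L[0]-.095,L[2]+.005-.0505]);print(np.hypot(*g), np.pi-np.arctan2(g[1],g[0])-np.arctan2(50,166.3))
E
```

```text
t 9.85 P [ 0.5143 -0.184   0.2027] ang -1.457 tilt [ 0.0042 -0.0004] F [-2.8  2.8  5.8] w 25.6
rack [ -73.3 -393.1  202.7] case [ 17.5   0.6 202.7]
0.1752454978089194 0.8194948190805401
```

View pics/s2.png

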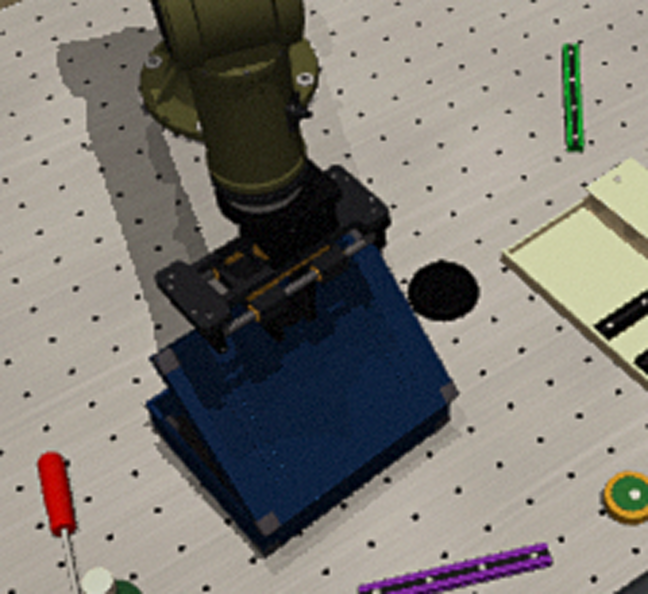

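Emit:
drive_tool:
  rows:
    - [[0,-0.053,-0.024,0,255],[0,-0.108,-0.042,0,255],[0,-0.164,-0.055,0,255],[0,-0.222,-0.063,0,255],[0,-0.28,-0.064,0,255],[0,-0.337,-0.06,0,255],[0,-0.394,-0.05,0,255],[0,-0.45,-0.035,0,255],[0,-0.48,-0.025,0,255],[0,-0.48,-0.025,0,255]]

```text
time: 11.15
position: [0.6586, -0.1677, 0.2093]
tool_rot: [-2.34, 2.088, -0.009]
ft_force: [3.0, 2.5, 3.3]
grip_width: 0.289
```

```bash
python3 - <<'E'
from h import *
st()
L=inv(CASE,ctrl.get_state()['position'])
g=np.array([L[0]-.095,L[2]+.005-.0505]);print(np.hypot(*g), np.pi-np.arctan2(g[1],g[0])-np.arctan2(50,166.3))
E
```

```text
t 11.15 P [ 0.6586 -0.1677  0.2093] ang -1.4572 tilt [0.0079 0.0002] F [3.  2.5 3.3] w 25.2
rack [  71.9 -388.7  209.3] case [162.7   0.5 209.3]
0.17727709851755563 1.670816522501518
```

Emit:
drive_tool:
  rows:
    - [[0,0,0,0,0],[0,0,0,0,0],[0,0,0,0,0],[0,0,0,0,0],[0,0,0,0,0],[0,0,-0.1,0,0],[0,0,-0.25,0,0],[0,0,-0.4,0,0],[0,0,-0.4,0,0]]

```text
time: 12.28
position: [0.6569, -0.1683, 0.3326]
tool_rot: [-2.34, 2.09, -0.012]
ft_force: [0.2, 0.4, -1.2]
grip_width: 1.002
```

```bash
python3 - <<'E'
from h import *
st(); print(ctrl.get_state()['joint_positions'].round(2))
print(to(loc(RACK,.054,-.07,.27),RACK[2]))
E
```

```text
t 12.28 P [ 0.6569 -0.1683  0.3326] ang -1.4581 tilt [ 0.0082 -0.0019] F [ 0.2  0.4 -1.2] w 87.2
rack [  70.1 -389.2  332.6] case [1.609e+02 1.000e-01 3.326e+02]
[ 0.52  0.39 -0.44  1.21  0.16  1.57 -1.35]
[-1.0657, 0.023, 0.2054, -0.4904]
```

Emit:
drive_tool:
  rows:
    - [[-0.2,0,0,-0.05,138],[-0.4,0,0,-0.1,138],[-0.6,0,0.0,-0.16,138],[-0.8,0.0,0.05,-0.22,138],[-1,0.02,0.1,-0.28,138],[-1,0.023,0.15,-0.33,138],[-1,0.023,0.2,-0.38,138],[-1,0.023,0.2,-0.44,138],[-1,0.023,0.2,-0.49,138],[-1,0.023,0.2,-0.49,138]]

```text
time: 13.52
position: [0.6141, 0.1287, 0.2664]
tool_rot: [3.139, 0.125, -0.002]
ft_force: [0.3, 0.3, 0.4]
grip_width: 0.461
```

```bash
python3 - <<'E'
from h import *
st(); print(ctrl.get_state()['joint_positions'].round(2))
d=snap('wrist','w3.png')
snap('top','t3.png')
E
```

```text
t 13.53 P [0.6141 0.1287 0.2664] ang 0.0796 tilt [-0.0016 -0.0002] F [0.3 0.3 0.4] w 40.1
rack [ 51.9 -89.7 266.4] case [151.9 300.  266.4]
[ 0.37  0.36 -0.8   1.44  0.26  1.45 -0.35]
```

View pics/w3.png

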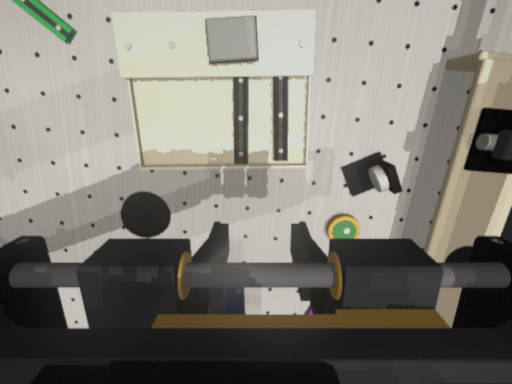

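View pics/t3.png

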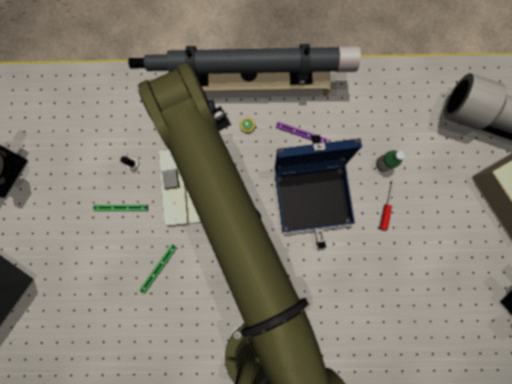

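```bash
python3 - <<'E'
from fit import *
w=ctrl.get_image('wrist')
im=w['img']; cv2.imwrite('pics/w3c.png',cv2.resize(im[0:180,100:330],None,fx=3.3,fy=3.3,interpolation=2))
E
```

```text
(no output)
```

View pics/w3c.png

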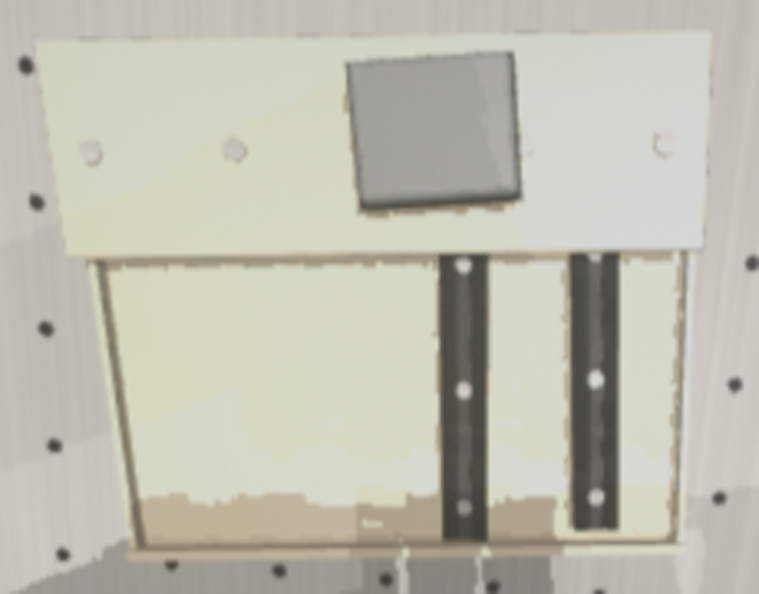

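```bash
python3 - <<'E'
from fit import *
w=ctrl.get_image('wrist')
c=lambda u,v:((u+.5)/3.3+100-.5,(v+.5)/3.3-.5)
o=[(w,*c(132,555),[-.124,-.099,.018]),(w,*c(682,549),[.124,-.099,.018]),(w,*c(704,247),[.124,.025,.033]),(w,*c(68,256),[-.124,.025,.033]),(w,*c(37,40),[-.124,.095,.033]),(w,*c(711,32),[.124,.095,.033])]
p,r=fit(o,RACK); print(p,r.tolist())
for n,(a,b,e) in dict(A=((464,264),(464,508),(465,540)),B=((596,258),(596,497),(595,528))).items():
    A,B,E=[ray(w,*c(*q),.016) for q in(a,b,e)]
    print(n,E,'yaw',np.arctan2(-(A-B)[0],(A-B)[1]),'inrack',inv(p,E)[:2], inv(p,A)[:2],'|AB|',np.linalg.norm(A-B))
E
```

```text
[0.55273485 0.21595153 0.09147267] [[-1.2, -0.0], [1.1, -0.3], [0.3, -1.1], [-0.5, -1.4], [-0.6, 1.6], [0.8, 1.2]]
A [0.58723101 0.12417854 0.016     ] yaw 0.05863112480031916 inrack [ 0.02596893 -0.09454038] [0.02928313 0.01989247] |AB| 0.10014351293095049
B [0.64437679 0.1341459  0.016     ] yaw 0.10200146654302228 inrack [ 0.08378626 -0.08983468] [0.08305719 0.02151878] |AB| 0.0975712659367718
```

```bash
sed -i 's/^RACK=\[[^]]*\]/RACK=[0.554,0.2148,0.087]/' h.py; python3 - <<'E'
from h import *
st()
for z in(.06,.0205): print(to([.586,.148,z],.058))
E
```

```text
t 13.72 P [0.6144 0.1288 0.2672] ang 0.0793 tilt [-0.0003 -0.0003] F [ 0.4 -0.3  0.2] w 40.0
rack [ 52.7 -90.9 267.2] case [152.2 300.1 267.2]
[-0.0892, -0.0714, 0.6907, 0.0068]
[-0.0892, -0.0714, 0.8223, 0.0068]
```

Emit:
drive_tool:
  rows:
    - [[-0.089,-0.071,0.15,0.007,138],[-0.089,-0.071,0.3,0.007,138],[-0.089,-0.071,0.45,0.007,138],[-0.089,-0.071,0.58,0.007,138],[-0.089,-0.071,0.68,0.007,138],[-0.089,-0.071,0.74,0.007,138],[-0.089,-0.071,0.78,0.007,138],[-0.089,-0.071,0.81,0.007,138],[-0.089,-0.071,0.82,0.007,138],[-0.089,-0.071,0.82,0.007,138]]

```text
time: 14.98
position: [0.5865, 0.1481, 0.0218]
tool_rot: [-3.14, -0.093, -0.001]
ft_force: [0.3, 0.9, -0.7]
grip_width: 0.459
```

```bash
python3 - <<'E'
from h import *
st(); d=snap('wrist','w4.png')
E
```

```text
t 14.97 P [0.5865 0.1481 0.0218] ang 0.0591 tilt [0.0007 0.    ] F [ 0.3  0.9 -0.7] w 39.9
rack [ 26.6 -69.3  21.8] case [126.7 322.4  21.8]
```

View pics/w4.png

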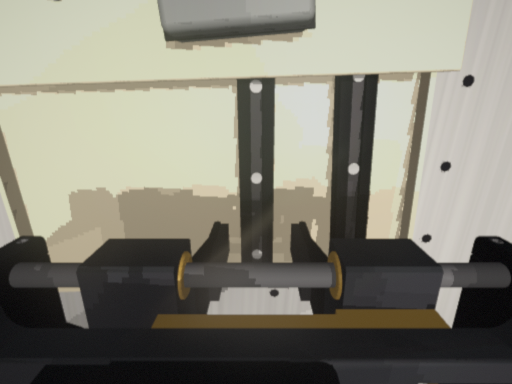

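Emit:
drive_tool:
  rows:
    - [[0,0,0.007,0,138],[0,0,0.007,0,255],[0,0,0.007,0,255],[0,0,0.007,0,255],[0,0,0.007,0,255],[0,0,0.007,0,255],[0,0,-0.01,0,255],[0,0,-0.025,0,255],[0,0,-0.04,0,255],[0,0,-0.055,0,255],[0,0,-0.063,0,255],[0,0,-0.063,0,255]]
  grip_force: 8

```text
time: 16.52
position: [0.5864, 0.148, 0.0406]
tool_rot: [3.14, 0.093, 0.001]
ft_force: [-1.1, -0.4, -0.4]
grip_width: 0.228
```

```bash
python3 - <<'E'
from h import *
st(); d=snap('wrist','w5.png')
d=snap('scene','s5.png');cv2.imwrite('pics/s5.png',cv2.resize(d['img'][100:250,240:400],None,fx=4,fy=4,interpolation=2))
E
```

```text
t 16.52 P [0.5864 0.148  0.0406] ang 0.0592 tilt [ 0.0005 -0.0001] F [-1.1 -0.4 -0.4] w 19.8
rack [ 26.4 -69.4  40.6] case [126.5 322.3  40.6]
```

View pics/w5.png

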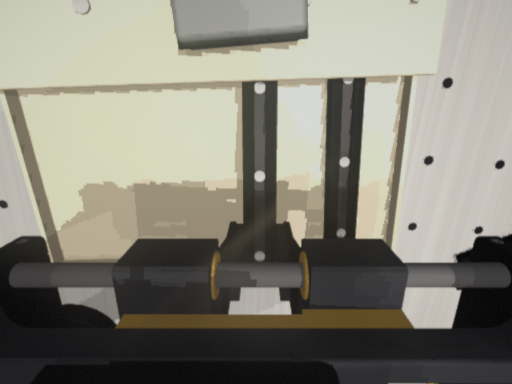

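View pics/s5.png

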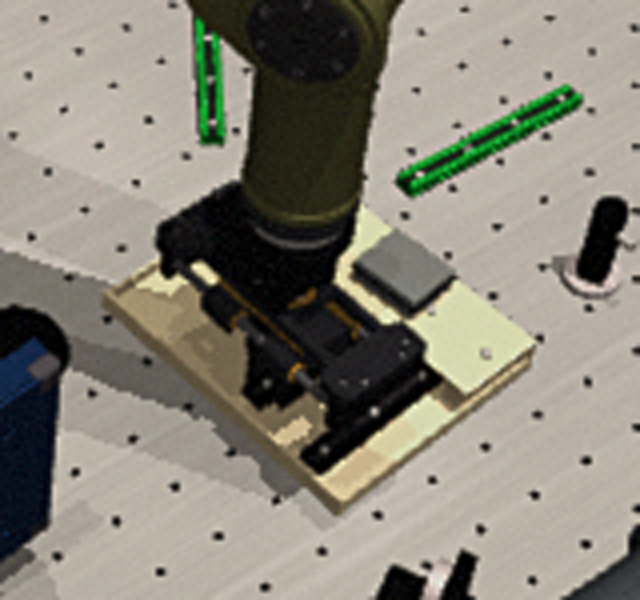

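Emit:
drive_tool:
  rows:
    - [[0,0.0,0,0,255],[0,0.03,-0.003,0,255],[0,0.07,-0.006,0,255],[0,0.11,-0.009,0,255],[0,0.15,-0.012,0,255],[0,0.19,-0.015,0,255],[0,0.23,-0.018,0,255],[0,0.26,-0.021,0,255],[0,0.29,-0.024,0,255],[0,0.29,-0.024,0,255]]
  grip_force: 15

```text
time: 17.88
position: [0.5915, 0.0601, 0.0476]
tool_rot: [3.14, 0.091, 0.0]
ft_force: [0.4, -0.8, -1.6]
grip_width: 0.23
```

```bash
python3 - <<'E'
from h import *
st(); d=snap('wrist','w6.png')
E
```

```text
t 17.88 P [0.5915 0.0601 0.0476] ang 0.0579 tilt [ 0.0002 -0.0005] F [ 0.4 -0.8 -1.6] w 20.0
rack [  24.  -157.4   47.6] case [121.8 234.4  47.6]
```

View pics/w6.png

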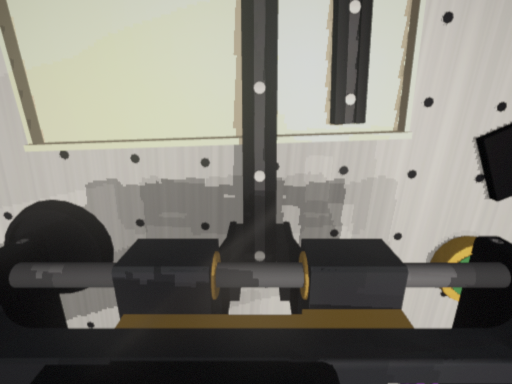

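```bash
python3 - <<'E'
from h import *
print(to([.45,.06,.16],CASE[2]))
print(to(loc(CASE,-.058,-.066,.16),CASE[2]))
E
```

```text
[-0.4707, -0.0245, -0.3748, -0.0173]
[-0.5437, 1.0351, -0.3749, -0.0173]
```

Emit:
drive_tool:
  rows:
    - [[0,0.02,-0.1,0,255],[0,0.04,-0.22,0,255],[-0.03,0.05,-0.34,0,255],[-0.15,0.06,-0.38,-0.01,255],[-0.3,0.08,-0.38,-0.017,255],[-0.45,0.1,-0.38,-0.017,255],[-0.54,0.22,-0.38,-0.017,255],[-0.544,0.36,-0.38,-0.017,255],[-0.544,0.5,-0.38,-0.017,255],[-0.544,0.64,-0.38,-0.017,255],[-0.544,0.78,-0.38,-0.017,255],[-0.544,0.9,-0.38,-0.017,255],[-0.544,0.98,-0.38,-0.017,255],[-0.544,1,-0.38,-0.017,255],[-0.544,1,-0.38,-0.017,255]]
  grip_force: 20

```text
time: 19.8
position: [0.4465, -0.2468, 0.1614]
tool_rot: [-3.136, -0.179, 0.0]
ft_force: [0.7, 0.6, -1.2]
grip_width: 0.226
```

```bash
python3 - <<'E'
from h import *
st(); d=snap('wrist','w7.png')
d=snap('scene','s7.png');cv2.imwrite('pics/s7.png',cv2.resize(d['img'][90:290,60:320],None,fx=3,fy=3,interpolation=2))
E
```

```text
t 19.8 P [ 0.4465 -0.2468  0.1614] ang 0.1138 tilt [-0.0001  0.0009] F [ 0.7  0.6 -1.2] w 19.7
rack [-147.2 -450.5  161.4] case [-57.  -54.2 161.4]
```

View pics/w7.png

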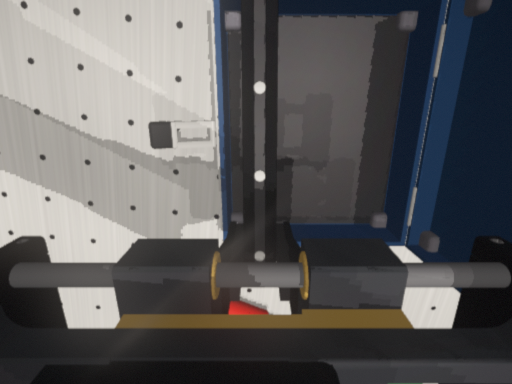

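View pics/s7.png

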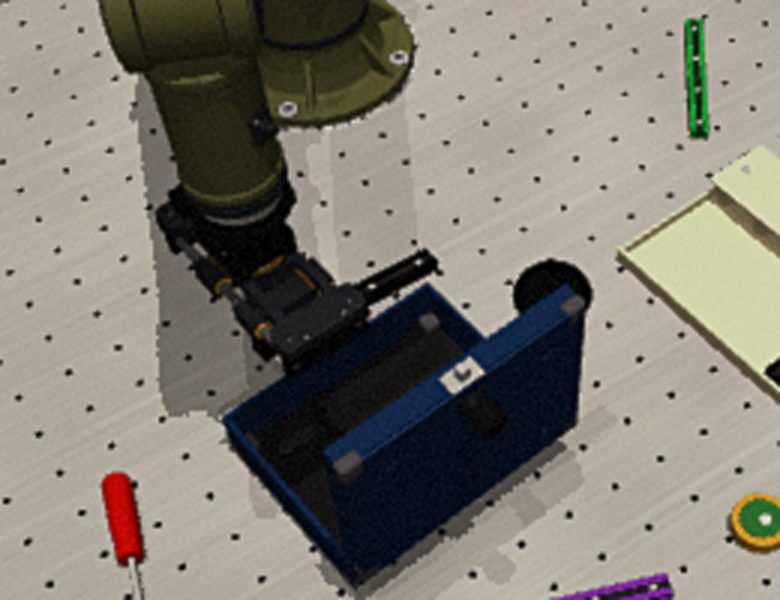

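```bash
python3 - <<'E'
from h import *
w=ctrl.get_image('wrist'); cv2.imwrite('pics/w7c.png',cv2.resize(w['img'][0:250,140:460],None,fx=2.4,fy=2.4,interpolation=2))
for x in(-.095,-.09):
  for y in (.115,0,-.03): print(x,y,proj(w,loc(CASE,x,y,.05)).round(0))
print(proj(w,loc(CASE,.09,.11,.05)),proj(w,loc(CASE,.09,-.11,.05)))
E
```

```text
-0.095 0.115 [212. -10.]
-0.095 0 [218. 135.]
-0.095 -0.03 [220. 167.]
-0.09 0.115 [218. -10.]
-0.09 0 [224. 135.]
-0.09 -0.03 [225. 167.]
[441.01890149  -1.93194762] [399.22765836 241.89861874]
```

View pics/w7c.png

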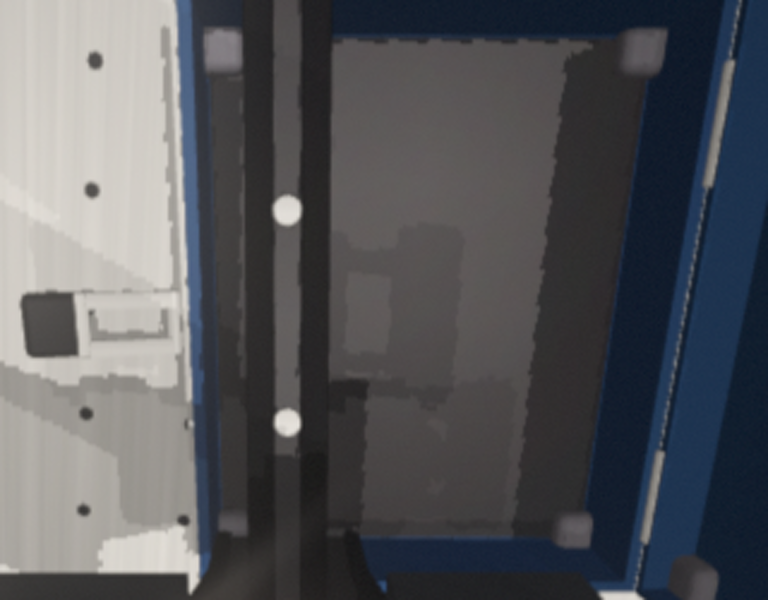

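```bash
python3 - <<'E'
from h import *
for z in(.08,.0215): print(to(loc(CASE,-.054,-.066,z),CASE[2]))
E
```

```text
[0.0097, 0.0406, 0.2722, 0.0006]
[0.0097, 0.0406, 0.4672, 0.0006]
```

Emit:
drive_tool:
  rows:
    - [[0.01,0.04,0.08,0,255],[0.01,0.04,0.17,0,255],[0.01,0.04,0.26,0,255],[0.01,0.04,0.33,0,255],[0.01,0.04,0.38,0,255],[0.01,0.04,0.405,0,255],[0.01,0.04,0.425,0,255],[0.01,0.04,0.44,0,255],[0.01,0.04,0.455,0,255],[0.01,0.04,0.466,0,255],[0.01,0.04,0.466,0,255]]
  grip_force: 10

```text
time: 21.32
position: [0.4505, -0.2595, 0.0216]
tool_rot: [-3.136, -0.177, -0.0]
ft_force: [-0.1, -1.5, -0.3]
grip_width: 0.227
```

```bash
python3 - <<'E'
from h import *
st(); d=snap('wrist','w8.png')
E
```

```text
t 21.32 P [ 0.4505 -0.2595  0.0216] ang 0.1125 tilt [-0.      0.0002] F [-0.1 -1.5 -0.3] w 19.8
rack [-144.3 -463.5   21.6] case [-54.4 -67.3  21.6]
```

View pics/w8.png

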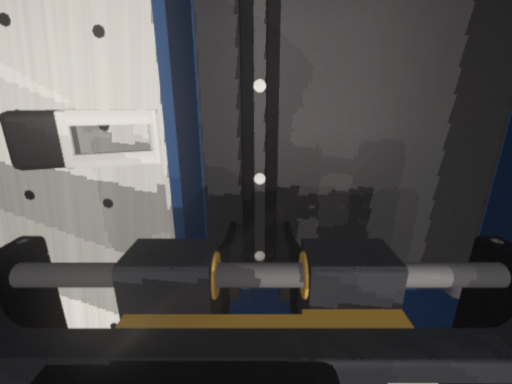

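Emit:
drive_tool:
  rows:
    - [[0,0,0,0,167],[0,0,0,0,167],[0,0,-0.02,0,167],[0,0,-0.06,0,167],[0,0,-0.15,0,167],[0,0,-0.3,0,167],[0,0,-0.45,0,167],[0,-0.1,-0.6,0,167],[0,-0.3,-0.7,0,140],[0,-0.45,-0.7,0,140],[0,-0.6,-0.7,0,140],[0,-0.8,-0.7,0,140],[0,-1,-0.7,0.006,140],[0.2,-1,-0.7,0.006,140],[0.4,-1,-0.7,0.006,140],[0.5,-1,-0.7,0.006,140],[0.5,-1,-0.7,0.006,140]]

```text
time: 23.5
position: [0.5671, 0.0558, 0.2315]
tool_rot: [-3.135, -0.148, 0.001]
ft_force: [0.1, 0.1, -0.5]
grip_width: 0.452
```

```bash
python3 - <<'E'
from h import *
st(); d=snap('wrist','w9.png'); snap('top','t9.png')
E
```

```text
t 23.5 P [0.5671 0.0558 0.2315] ang 0.0941 tilt [-0.0009  0.0032] F [ 0.1  0.1 -0.5] w 39.3
rack [  -0.7 -159.6  231.5] case [ 97.  232.8 231.5]
```

View pics/w9.png

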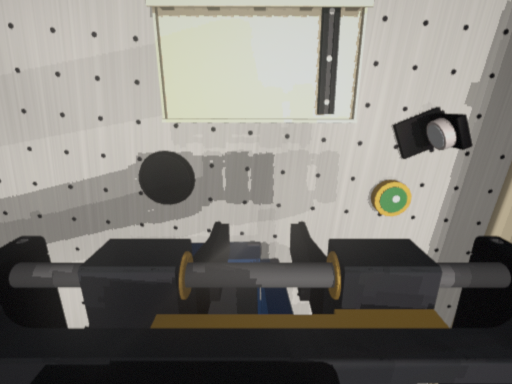

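View pics/t9.png

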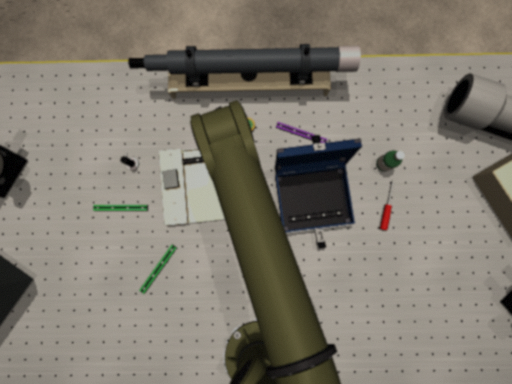

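```bash
python3 - <<'E'
from h import *
w=ctrl.get_image('wrist'); cv2.imwrite('pics/w9c.png',cv2.resize(w['img'][0:130,150:380],None,fx=3.4,fy=3.4,interpolation=2))
E=ray(w,327,113,.016);A=ray(w,331.5,15,.016);B=ray(w,327,100.5,.016)
y=np.arctan2(-(A-B)[0],(A-B)[1]); print(E,B,A,y,inv(RACK,E))
P=E+.025*np.array([-np.sin(.09),np.cos(.09),0])
for z in(.06,.02): print(to([P[0],P[1],z],.09))
E
```

```text
[0.64430037 0.13381123 0.016     ] [0.64176386 0.14874777 0.016     ] [0.63118682 0.24192699 0.016     ] 0.11302902868877829 [ 0.08292171 -0.08852869  0.016     ]
[0.288, -0.3184, 0.5736, 0.0014]
[0.2881, -0.3185, 0.7069, 0.0014]
```

View pics/w9c.png

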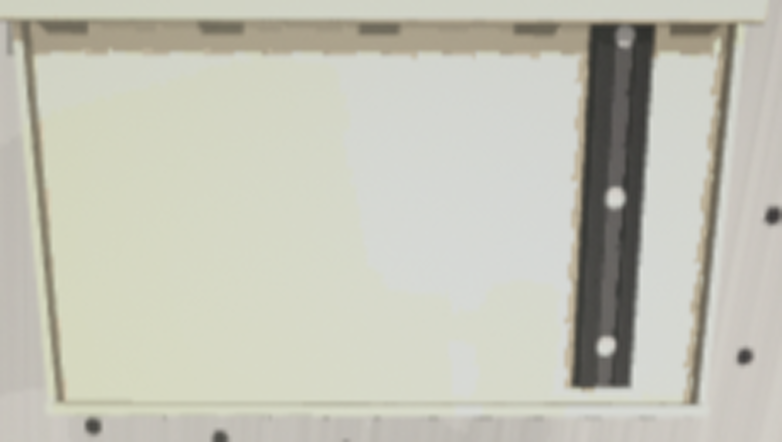

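Emit:
drive_tool:
  rows:
    - [[0.1,-0.15,0.1,0,140],[0.2,-0.25,0.25,0,140],[0.288,-0.318,0.4,0,140],[0.288,-0.318,0.52,0,140],[0.288,-0.318,0.6,0,140],[0.288,-0.318,0.65,0,140],[0.288,-0.318,0.68,0,140],[0.288,-0.318,0.7,0,140],[0.288,-0.318,0.705,0,140],[0.288,-0.318,0.705,0,140]]

```text
time: 24.9
position: [0.6433, 0.1585, 0.0208]
tool_rot: [-3.138, -0.147, -0.001]
ft_force: [0.2, 0.3, -0.3]
grip_width: 0.451
```

```bash
python3 - <<'E'
from h import *
st(); d=snap('wrist','w10.png')
E
```

```text
t 24.9 P [0.6433 0.1585 0.0208] ang 0.0937 tilt [0.0008 0.0001] F [ 0.2  0.3 -0.3] w 39.2
rack [ 84.1 -63.8  20.8] case [184.3 326.3  20.8]
```

View pics/w10.png

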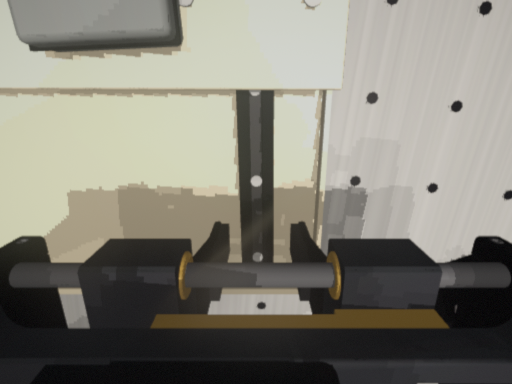

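Emit:
drive_tool:
  rows:
    - [[0,0,0.003,0,140],[0,0,0.003,0,255],[0,0,0.003,0,255],[0,0,0.003,0,255],[0,0,0.003,0,255],[0,0,0.003,0,255],[0,0,-0.015,0,255],[0,0,-0.03,0,255],[0,0,-0.045,0,255],[0,0,-0.06,0,255],[0,0,-0.067,0,255],[0,0,-0.067,0,255]]
  grip_force: 8

```text
time: 26.45
position: [0.6431, 0.1584, 0.0405]
tool_rot: [3.138, 0.147, 0.0]
ft_force: [0.7, -0.4, -1.2]
grip_width: 0.228
```

```bash
python3 - <<'E'
from h import *
st(); d=snap('wrist','w11.png')
E
```

```text
t 26.45 P [0.6431 0.1584 0.0405] ang 0.0937 tilt [ 0.0003 -0.0001] F [ 0.7 -0.4 -1.2] w 19.9
rack [ 83.8 -63.9  40.5] case [184.  326.3  40.5]
```

View pics/w11.png

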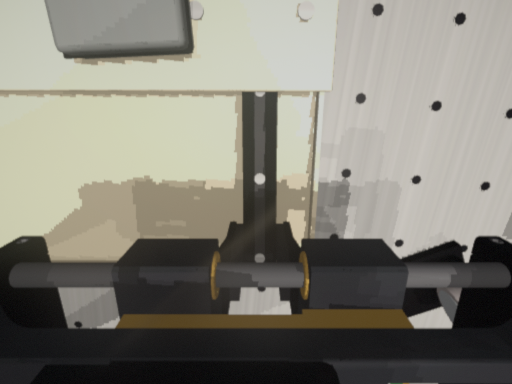

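Emit:
drive_tool:
  rows:
    - [[0,0.0,0,0,255],[0,0.03,-0.003,0,255],[0,0.07,-0.006,0,255],[0,0.11,-0.009,0,255],[0,0.15,-0.012,0,255],[0,0.19,-0.015,0,255],[0,0.23,-0.018,0,255],[0,0.26,-0.021,0,255],[0,0.29,-0.024,0,255],[0,0.29,-0.024,0,255],[0,0.3,-0.1,0,255],[0,0.3,-0.22,0,255],[-0.03,0.3,-0.34,0,255],[-0.1,0.3,-0.4,0,255],[-0.1,0.3,-0.4,0,255]]
  grip_force: 15

```text
time: 28.38
position: [0.6219, 0.0674, 0.1637]
tool_rot: [3.137, 0.15, 0.007]
ft_force: [0.0, 0.4, -1.4]
grip_width: 0.225
```

```bash
python3 - <<'E'
from h import *
st(); d=snap('wrist','w12.png')
print(to([.5,.06,.165],CASE[2]))
print(to(loc(CASE,-.010,-.066,.165),CASE[2]))
E
```

```text
t 28.38 P [0.6219 0.0674 0.1637] ang 0.0955 tilt [ 0.0046 -0.0006] F [ 0.   0.4 -1.4] w 19.6
rack [  54.9 -152.8  163.7] case [152.8 238.1 163.7]
[-0.4071, -0.0166, -0.0105, -0.0058]
[-0.5241, 1.021, -0.0098, -0.0058]
```

View pics/w12.png

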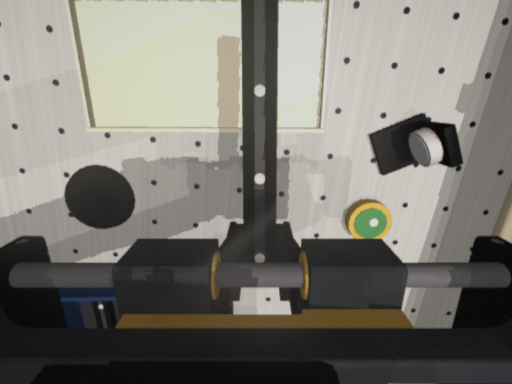

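Emit:
drive_tool:
  rows:
    - [[-0.15,0.0,0,0,255],[-0.3,0.0,0,-0.006,255],[-0.45,0.03,0,-0.006,255],[-0.6,0.12,0,-0.006,255],[-0.62,0.26,0,-0.006,255],[-0.62,0.4,0,-0.006,255],[-0.62,0.54,0,-0.006,255],[-0.62,0.68,0,-0.006,255],[-0.62,0.82,0,-0.006,255],[-0.62,0.92,0,-0.006,255],[-0.58,0.98,0,-0.006,255],[-0.524,1,0,-0.006,255],[-0.524,1,0,-0.006,255],[-0.524,1,0,-0.006,255]]
  grip_force: 20

```text
time: 30.18
position: [0.4927, -0.2467, 0.1599]
tool_rot: [-3.136, -0.179, 0.002]
ft_force: [-0.0, -0.2, -1.8]
grip_width: 0.229
```

```bash
python3 - <<'E'
from h import *
st(); d=snap('wrist','w13.png')
for z in(.08,.0215): print(to(loc(CASE,-.01,-.066,z),CASE[2]))
E
```

```text
t 30.18 P [ 0.4927 -0.2467  0.1599] ang 0.1137 tilt [-0.0011  0.0007] F [-0.  -0.2 -1.8] w 19.9
rack [-101.1 -454.4  159.9] case [-11.  -59.3 159.9]
[0.0041, 0.022, 0.2668, 0.0002]
[0.0042, 0.022, 0.4618, 0.0002]
```

View pics/w13.png

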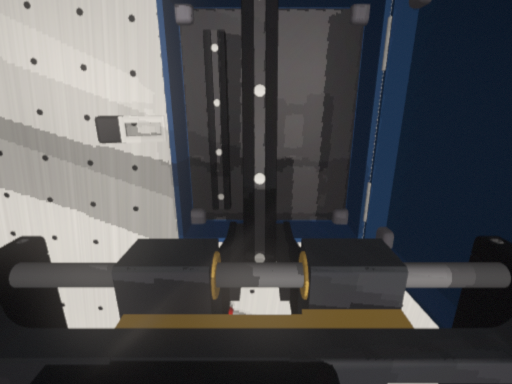

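Emit:
drive_tool:
  rows:
    - [[0.004,0.022,0.08,0,255],[0.004,0.022,0.17,0,255],[0.004,0.022,0.26,0,255],[0.004,0.022,0.33,0,255],[0.004,0.022,0.38,0,255],[0.004,0.022,0.405,0,255],[0.004,0.022,0.425,0,255],[0.004,0.022,0.44,0,255],[0.004,0.022,0.455,0,255],[0.004,0.022,0.461,0,255],[0.004,0.022,0.461,0,255]]
  grip_force: 10

```text
time: 31.6
position: [0.4952, -0.2538, 0.0221]
tool_rot: [3.137, 0.177, 0.0]
ft_force: [-0.2, -0.4, -0.9]
grip_width: 0.226
```

```bash
python3 - <<'E'
from h import *
st(); d=snap('wrist','w14.png')
E
```

```text
t 31.6 P [ 0.4952 -0.2538  0.0221] ang 0.1127 tilt [ 0.0002 -0.0001] F [-0.2 -0.4 -0.9] w 19.6
rack [ -99.3 -461.7   22.1] case [ -9.4 -66.6  22.1]
```

View pics/w14.png

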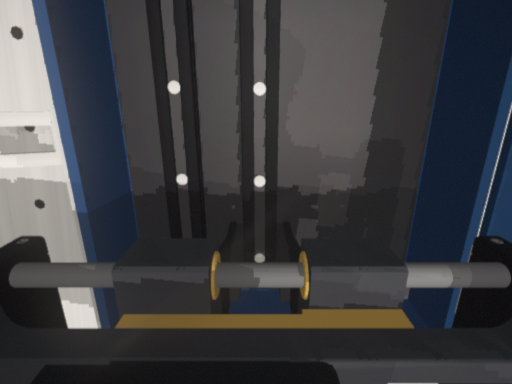

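Emit:
drive_tool:
  rows:
    - [[0,0,0,0,176],[0,0,0,0,176],[0,0,-0.02,0,176],[0,0,-0.06,0,176],[0,0,-0.15,0,176],[0,0,-0.3,0,176],[-0.05,0,-0.45,0,176],[-0.1,0,-0.6,0.05,100],[-0.1,0,-0.75,0.1,0],[-0.1,0,-0.9,0.16,0],[-0.1,0,-1,0.22,0],[-0.1,0,-1,0.28,0],[-0.1,0,-1,0.33,0],[-0.1,0,-1,0.38,0],[-0.1,0,-1,0.44,0],[-0.1,0,-1,0.5,0],[-0.1,0,-1,0.5,0]]

```text
time: 33.78
position: [0.4653, -0.2568, 0.3229]
tool_rot: [2.345, -2.09, 0.002]
ft_force: [0.8, 0.0, -0.5]
grip_width: 1.003
```

```bash
python3 - <<'E'
from h import *
st(); d=snap('wrist','w15.png'); d=snap('scene','s15.png');snap('top','t15.png')
cv2.imwrite('pics/s15.png',cv2.resize(d['img'][90:290,60:380],None,fx=2.4,fy=2.4,interpolation=2))
a=CASE[2]-np.pi/2
for x,z in((.1627,.34),(.1627,.2093)): print(to(loc(CASE,x,0,z),a))
E
```

```text
t 33.77 P [ 0.4653 -0.2568  0.3229] ang -1.4557 tilt [ 0.0006 -0.0008] F [ 0.8  0.  -0.5] w 87.2
rack [-129.3 -462.1  322.9] case [-39.4 -66.3 322.9]
[-0.2194, -0.6746, -0.0585, 0.0009]
[-0.2196, -0.6745, 0.3772, 0.0009]
```

View pics/w15.png

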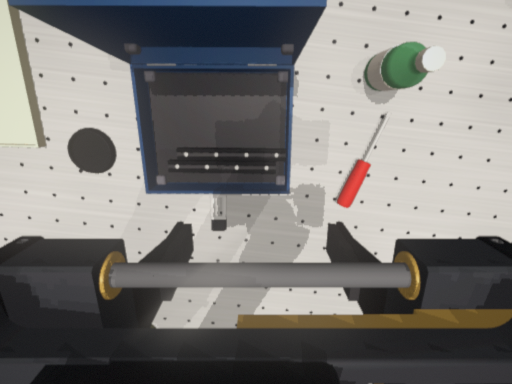

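View pics/s15.png

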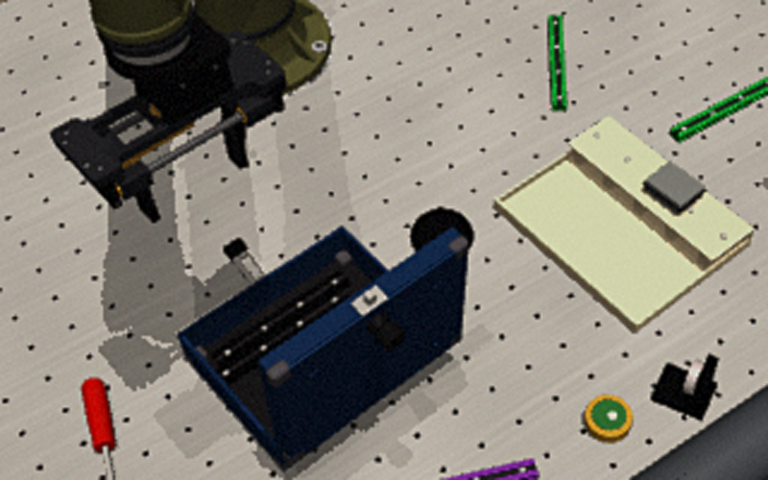

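View pics/t15.png

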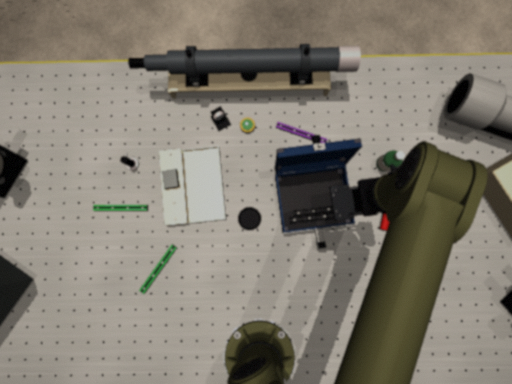

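Emit:
drive_tool:
  rows:
    - [[-0.05,-0.15,-0.06,0,0],[-0.11,-0.34,-0.06,0,0],[-0.17,-0.52,-0.06,0,0],[-0.22,-0.675,-0.06,0,0],[-0.22,-0.675,-0.06,0,0],[-0.22,-0.675,0.03,0,0],[-0.22,-0.675,0.12,0,0],[-0.22,-0.675,0.2,0,0]]

```text
time: 34.92
position: [0.658, -0.1701, 0.2615]
tool_rot: [2.342, -2.092, 0.001]
ft_force: [-0.1, 0.4, -0.7]
grip_width: 0.998
```

```bash
python3 - <<'E'
from h import *
st(); d=snap('wrist','w16.png')
a=CASE[2]-np.pi/2
for x,z in((.1627,.2093),): print(to(loc(CASE,x,0.0005,z),a))
E
```

```text
t 34.92 P [ 0.658  -0.1701  0.2615] ang -1.458 tilt [-0.0005 -0.001 ] F [-0.1  0.4 -0.7] w 86.9
rack [  70.1 -392.5  261.5] case [161.8  -1.9 261.5]
[-0.0074, -0.0089, 0.1617, -0.0001]
```

View pics/w16.png

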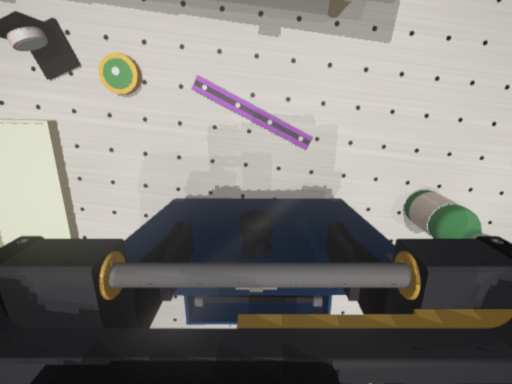

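Knob visible at about (256,230), centred between the fingers. Descend and grip.

Emit:
drive_tool:
  rows:
    - [[-0.007,-0.009,0.06,0,0],[-0.007,-0.009,0.12,0,0],[-0.007,-0.009,0.16,0,0],[-0.007,-0.009,0.16,0,255],[-0.007,-0.009,0.16,0,255],[-0.007,-0.009,0.16,0,255],[-0.007,-0.009,0.16,0,255],[-0.007,-0.009,0.16,0,255],[-0.007,-0.009,0.16,0,255],[-0.007,-0.009,0.16,0,255],[-0.007,-0.009,0.16,0,255]]
  grip_force: 20

```text
time: 36.35
position: [0.6615, -0.1673, 0.2141]
tool_rot: [2.342, -2.093, 0.002]
ft_force: [1.2, -3.7, 0.6]
grip_width: 0.286
```

```bash
python3 - <<'E'
from h import *
st()
L=inv(CASE,ctrl.get_state()['position'])
g=np.array([L[0]-.095,L[2]+.005-.0505]);
f0=np.pi-np.arctan2(g[1],g[0])-np.arctan2(50,166.3);print(f0)
for f in [1.5,1.4,1.3,1.2,1.1,1.0,.9,.8,.7,.6,.5,.4,.3,.2,.1,0,-.03]:
    k=f-f0
    x=g[0]*np.cos(k)+g[1]*np.sin(k); z=-g[0]*np.sin(k)+g[1]*np.cos(k)
    q=L+[x-g[0],0,z-g[1]]; print(f,np.round(to(loc(CASE,*q)),3)[:3], q.round(3))
E
```

```text
t 36.35 P [ 0.6615 -0.1673  0.2141] ang -1.4588 tilt [ 0.0003 -0.0011] F [ 1.2 -3.7  0.6] w 24.9
rack [  73.9 -390.   214.1] case [165.7   0.5 214.1]
1.6756639430306857
1.5 [ 0.     0.102 -0.032] [0.135 0.001 0.224]
1.4 [ 0.     0.162 -0.043] [0.117 0.001 0.227]
1.3 [ 0.     0.223 -0.047] [0.099 0.001 0.228]
1.2 [ 0.     0.283 -0.046] [0.081 0.001 0.228]
1.1 [ 0.     0.344 -0.038] [0.063 0.001 0.225]
1.0 [ 0.     0.403 -0.024] [0.045 0.001 0.221]
0.9 [ 0.     0.461 -0.004] [0.027 0.001 0.215]
0.8 [0.    0.516 0.021] [0.011 0.001 0.208]
0.7 [0.    0.569 0.052] [-0.005  0.001  0.199]
0.6 [0.    0.618 0.088] [-0.02   0.001  0.188]
0.5 [0.    0.664 0.128] [-0.033  0.001  0.176]
0.4 [0.    0.705 0.173] [-0.046  0.001  0.162]
0.3 [0.    0.741 0.222] [-0.057  0.001  0.148]
0.2 [0.    0.772 0.274] [-0.066  0.001  0.132]
0.1 [0.    0.799 0.329] [-0.074  0.001  0.115]
0 [0.    0.819 0.386] [-0.08   0.001  0.098]
-0.03 [0.    0.824 0.404] [-0.082  0.001  0.093]
```

Emit:
drive_tool:
  rows:
    - [[0,0,0,0,120],[0,0,0,0,120],[0,0,0,0,120],[0,0.009,0.012,0,120],[0,0.009,0.024,0,120],[0,0.009,0.024,0,120],[0,0.009,0.024,0,255],[0,0.009,0.024,0,255],[0,0.009,0.024,0,255],[0,0.009,0.024,0,255],[0,0.009,0.024,0,255]]
  grip_force: 20

```text
time: 37.72
position: [0.6589, -0.1676, 0.207]
tool_rot: [2.342, -2.093, 0.002]
ft_force: [0.4, -3.1, -0.0]
grip_width: 0.286
```

```bash
python3 - <<'E'
from h import *
st()
L=inv(CASE,ctrl.get_state()['position'])
g=np.array([L[0]-.095,L[2]+.005-.0505]);
f0=1.68;print(f0,np.pi-np.arctan2(g[1],g[0])-np.arctan2(50,166.3))
for f in [1.6,1.5,1.4,1.3,1.2,1.1,1.0,.9,.8,.7,.6,.5,.4,.3,.2,.1,0,-.03]:
    k=f-f0
    x=g[0]*np.cos(k)+g[1]*np.sin(k); z=-g[0]*np.sin(k)+g[1]*np.cos(k)
    q=L+[x-g[0],0,z-g[1]]; print(f,np.round(to(loc(CASE,*q)),3)[:3], q.round(3))
E
```

```text
t 37.73 P [ 0.6589 -0.1676  0.207 ] ang -1.4588 tilt [ 0.0006 -0.0011] F [ 0.4 -3.1 -0. ] w 24.9
rack [  71.3 -390.   207. ] case [163.    0.6 207. ]
1.68 1.6775880551182718
1.6 [ 0.     0.044 -0.016] [0.15  0.001 0.212]
1.5 [ 0.     0.1   -0.032] [0.133 0.001 0.217]
1.4 [ 0.     0.158 -0.042] [0.116 0.001 0.219]
1.3 [ 0.     0.216 -0.046] [0.098 0.001 0.221]
1.2 [ 0.     0.274 -0.044] [0.081 0.001 0.22 ]
1.1 [ 0.     0.332 -0.036] [0.063 0.001 0.218]
1.0 [ 0.     0.389 -0.023] [0.046 0.001 0.214]
0.9 [ 0.     0.444 -0.004] [0.03  0.001 0.208]
0.8 [0.    0.497 0.02 ] [0.014 0.001 0.201]
0.7 [0.    0.548 0.05 ] [-0.001  0.001  0.192]
0.6 [0.    0.595 0.084] [-0.015  0.001  0.182]
0.5 [0.    0.638 0.123] [-0.028  0.001  0.17 ]
0.4 [0.    0.678 0.166] [-0.04   0.001  0.157]
0.3 [0.    0.712 0.213] [-0.051  0.001  0.143]
0.2 [0.    0.742 0.263] [-0.06   0.001  0.128]
0.1 [0.    0.767 0.316] [-0.067  0.001  0.112]
0 [0.    0.787 0.371] [-0.073  0.001  0.096]
-0.03 [0.    0.792 0.388] [-0.074  0.001  0.09 ]
```

Emit:
drive_tool:
  rows:
    - [[0,0.022,-0.009,0,255],[0,0.044,-0.016,0,255],[0,0.1,-0.032,0,255],[0,0.158,-0.042,0,255],[0,0.216,-0.046,0,255],[0,0.274,-0.044,0,255],[0,0.332,-0.036,0,255],[0,0.389,-0.023,0,255],[0,0.444,-0.004,0,255],[0,0.497,0.02,0,255],[0,0.548,0.05,0,255],[0,0.595,0.084,0,255],[0,0.638,0.123,0,255],[0,0.678,0.166,0,255],[0,0.712,0.213,0,255],[0,0.742,0.263,0,255],[0,0.767,0.316,0,255],[0,0.767,0.316,0,255]]

```text
time: 39.98
position: [0.4313, -0.1931, 0.1121]
tool_rot: [-2.341, 2.092, -0.007]
ft_force: [6.8, -4.7, -5.8]
grip_width: 0.292
```

```bash
python3 - <<'E'
from h import *
st();d=snap('scene','s17.png')
cv2.imwrite('pics/s17.png',cv2.resize(d['img'][90:290,60:320],None,fx=2.7,fy=2.7,interpolation=2))
E
```

```text
t 39.98 P [ 0.4313 -0.1931  0.1121] ang -1.4585 tilt [ 0.0045 -0.002 ] F [ 6.8 -4.7 -5.8] w 25.4
rack [-157.6 -395.7  112.1] case [-66.    0.8 112.1]
```

View pics/s17.png

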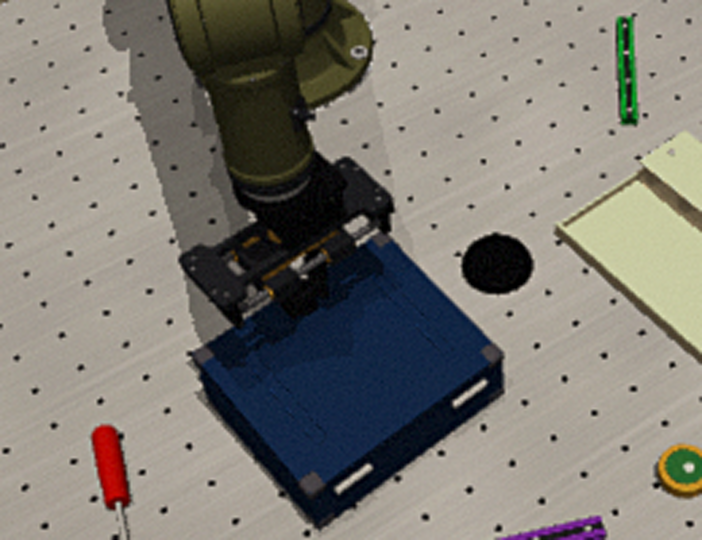

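Emit:
drive_tool:
  rows:
    - [[0,0.01,0.03,0,255],[0,0.018,0.05,0,255],[0,0.02,0.06,0,255],[0,0.02,0.06,0,255]]

```text
time: 40.52
position: [0.426, -0.1938, 0.0961]
tool_rot: [-2.343, 2.092, -0.007]
ft_force: [1.6, -2.0, 10.9]
grip_width: 0.291
```

```bash
python3 - <<'E'
from h import *
st()
E
```

```text
t 40.52 P [ 0.426  -0.1938  0.0961] ang -1.4581 tilt [ 0.0036 -0.0024] F [ 1.6 -2.  10.9] w 25.4
rack [-163.  -395.9   96.1] case [-71.3   0.8  96.1]
```

Emit:
drive_tool:
  rows:
    - [[0,0,0.008,0,255],[0,0,0.008,0,255],[0,0,0.008,0,255]]

```text
time: 40.9
position: [0.4263, -0.1938, 0.0951]
tool_rot: [2.343, -2.092, 0.007]
ft_force: [-2.2, -1.0, 23.0]
grip_width: 0.292
```

Emit:
drive_tool:
  rows:
    - [[0,0,-0.01,0,0],[0,0,-0.01,0,0],[0,0,-0.01,0,0],[0,0,-0.01,0,0],[0,0,-0.01,0,0],[0,0,-0.1,0,0],[0,0,-0.2,0,0],[0,0.2,-0.34,0,0],[0,0.25,-0.36,0,0],[0,0.25,-0.36,0,0]]

```text
time: 42.15
position: [0.3489, -0.2027, 0.2005]
tool_rot: [2.338, -2.095, 0.004]
ft_force: [0.2, 0.2, 0.1]
grip_width: 0.998
```

```bash
python3 - <<'E'
from h import *
st();snap('wrist','w18.png')
d=snap('scene','s18.png')
cv2.imwrite('pics/s18.png',cv2.resize(d['img'][90:290,60:320],None,fx=3,fy=3,interpolation=2))
E
```

```text
t 42.15 P [ 0.3489 -0.2027  0.2005] ang -1.4613 tilt [ 0.0007 -0.0032] F [0.2 0.2 0.1] w 86.8
rack [-240.6 -398.1  200.5] case [-149.     0.6  200.5]
```

View pics/w18.png

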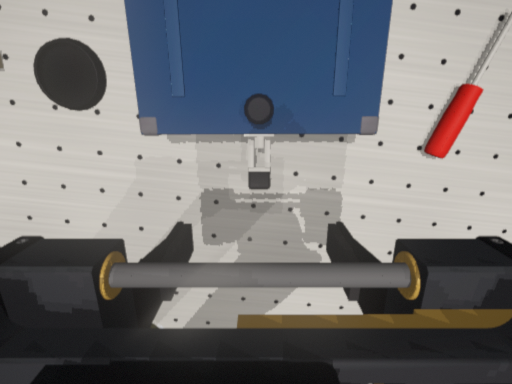

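View pics/s18.png

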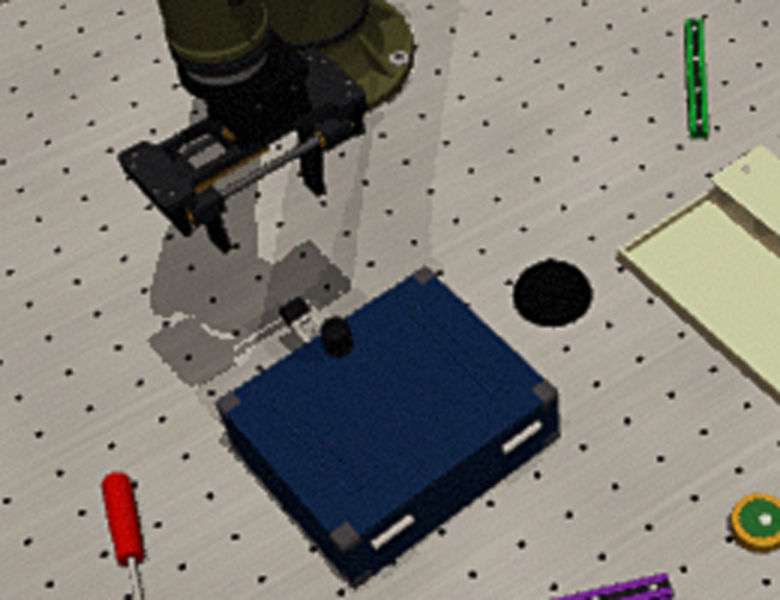

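```bash
python3 - <<'E'
from h import *
w=ctrl.get_image('wrist')
print(inv(CASE,ray(w,259.5,179,.052)),inv(CASE,ray(w,259,103,.1055)))
a=CASE[2]-np.pi/2
print(to(loc(CASE,-.149,-.0007,.0475),a))
E
```

```text
[-0.14503246  0.00086968  0.052     ] [-0.064828    0.00138484  0.1055    ]
[0.0091, 0.0051, 0.5056, 0.0002]
```

Emit:
drive_tool:
  rows:
    - [[0.009,0.005,0.12,0,0],[0.009,0.005,0.26,0,0],[0.009,0.005,0.38,0,0],[0.009,0.005,0.46,0,0],[0.009,0.005,0.505,0,0],[0.009,0.005,0.505,0,0],[0.009,0.005,0.505,0,255],[0.009,0.005,0.505,0,255],[0.009,0.005,0.505,0,255],[0.009,0.005,0.505,0,255],[0.009,0.005,0.505,0,255],[0.009,0.005,0.505,0,255],[0.009,0.005,0.505,0,255],[0.009,0.005,0.505,0,255],[0.009,0.005,0.505,0,255]]
  grip_force: 12

```text
time: 44.18
position: [0.348, -0.2028, 0.0477]
tool_rot: [-2.343, 2.092, 0.005]
ft_force: [-0.5, 4.4, 2.2]
grip_width: 0.272
```

```bash
python3 - <<'E'
from h import *
st()
L=inv(CASE,ctrl.get_state()['position'])
g=np.array([L[0]+.102,L[2]-.04])
# rel. TCP at phi=0 was (-.0076,.0466) => angle
def ang(v): return np.arctan2(-v[0],v[1])
f0=ang(g)-ang((-.0076,.0466)); print(f0,np.hypot(*g))
R=.0472;b=ang((-.0076,.0466))
for f in [1.2,1.1,1.0,.9,.8,.7,.6,.5,.4,.3,.2,.1,0,-.05]:
    q=[-.102-R*np.sin(f+b),L[1],.04+R*np.cos(f+b)]
    print(f,np.round(to(loc(CASE,*q)),3)[:3],np.round(q,3))
E
```

```text
t 44.17 P [ 0.348  -0.2028  0.0477] ang -1.4578 tilt [-0.0015  0.0028] F [-0.5  4.4  2.2] w 23.7
rack [-241.5 -398.2   47.7] case [-149.9    0.6   47.7]
1.2492372491638575 0.04849414389041267
1.2 [-0.    -0.006 -0.007] [-0.148  0.001  0.05 ]
1.1 [-0.    -0.01  -0.022] [-0.147  0.001  0.054]
1.0 [-0.    -0.015 -0.037] [-0.145  0.001  0.059]
0.9 [-0.    -0.022 -0.051] [-0.143  0.001  0.063]
0.8 [-0.    -0.03  -0.064] [-0.141  0.001  0.067]
0.7 [-0.    -0.04  -0.077] [-0.138  0.001  0.071]
0.6 [-0.    -0.051 -0.088] [-0.135  0.001  0.074]
0.5 [-0.    -0.063 -0.098] [-0.131  0.001  0.077]
0.4 [-0.    -0.076 -0.108] [-0.127  0.001  0.08 ]
0.3 [-0.    -0.089 -0.115] [-0.123  0.001  0.082]
0.2 [-0.    -0.104 -0.122] [-0.119  0.001  0.084]
0.1 [-0.    -0.119 -0.126] [-0.114  0.001  0.086]
0 [-0.    -0.134 -0.13 ] [-0.11   0.001  0.087]
-0.05 [-0.    -0.142 -0.131] [-0.107  0.001  0.087]
```

Emit:
drive_tool:
  rows:
    - [[0,-0.006,-0.007,0,255],[0,-0.01,-0.022,0,255],[0,-0.015,-0.037,0,255],[0,-0.022,-0.051,0,255],[0,-0.03,-0.064,0,255],[0,-0.04,-0.077,0,255],[0,-0.051,-0.088,0,255],[0,-0.063,-0.098,0,255],[0,-0.076,-0.108,0,255],[0,-0.089,-0.115,0,255],[0,-0.104,-0.122,0,255],[0,-0.119,-0.126,0,255],[0,-0.134,-0.13,0,255],[0,-0.142,-0.131,0,255],[0,-0.142,-0.131,0,255]]

```text
time: 46.05
position: [0.3894, -0.1982, 0.0869]
tool_rot: [2.343, -2.092, -0.007]
ft_force: [-3.7, 5.8, -0.4]
grip_width: 0.277
```

```bash
python3 - <<'E'
from h import *
st()
d=snap('scene','s19.png')
cv2.imwrite('pics/s19.png',cv2.resize(d['img'][120:250,90:240],None,fx=4,fy=4,interpolation=2))
E
```

```text
t 46.05 P [ 0.3894 -0.1982  0.0869] ang -1.4576 tilt [-0.0037  0.0029] F [-3.7  5.8 -0.4] w 24.1
rack [-199.8 -397.1   86.9] case [-108.2    0.5   86.9]
```

View pics/s19.png

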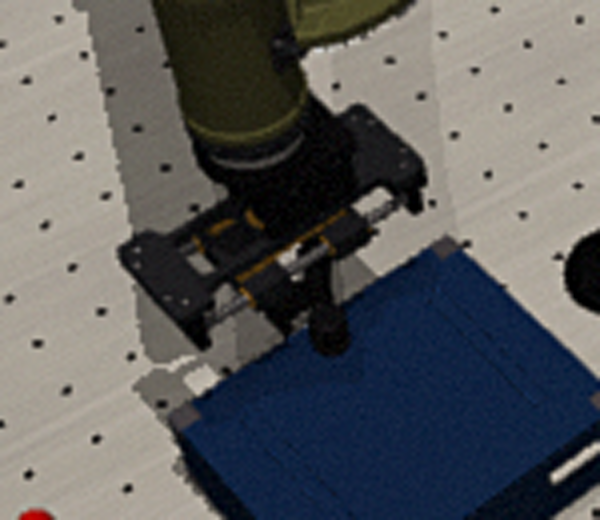

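Emit:
drive_tool:
  rows:
    - [[0,-0.006,0,0,255],[0,-0.012,0,0,255],[0,-0.012,0,0,255],[0,-0.012,0,0,255]]
  grip_force: 20

```text
time: 46.6
position: [0.3909, -0.198, 0.087]
tool_rot: [2.34, -2.091, -0.013]
ft_force: [-10.0, 6.4, 6.4]
grip_width: 0.271
```

```bash
python3 - <<'E'
from h import *
st()
E
```

```text
t 46.6 P [ 0.3909 -0.198   0.087 ] ang -1.4582 tilt [-0.0083  0.0029] F [-10.    6.4   6.4] w 23.6
rack [-198.3 -397.1   87. ] case [-106.7    0.5   87. ]
```

Emit:
drive_tool:
  rows:
    - [[0,0.006,0,0,0],[0,0.008,0,0,0],[0,0.008,0,0,0],[0,0.008,0,0,0],[0,0.008,0,0,0],[0,0.01,-0.1,0,0],[0,0.01,-0.22,0,0],[0,0.05,-0.4,0,0],[0,0.1,-0.5,0,0],[0,0.1,-0.5,0,0]]

```text
time: 47.85
position: [0.3661, -0.204, 0.2401]
tool_rot: [2.341, -2.094, 0.011]
ft_force: [0.6, 0.5, -0.0]
grip_width: 1.001
```

```bash
python3 - <<'E'
from h import *
st()
d=snap('wrist','w20.png');
print('tab',proj(d,loc(CASE,-.108,0,.085)))
cv2.imwrite('pics/w20c.png',cv2.resize(d['img'][80:220,110:400],None,fx=2.7,fy=2.7,interpolation=2))
d=snap('scene','s20.png')
cv2.imwrite('pics/s20.png',cv2.resize(d['img'][90:290,60:400],None,fx=2.3,fy=2.3,interpolation=2))
E
```

```text
t 47.85 P [ 0.3661 -0.204   0.2401] ang -1.4592 tilt [ 0.0049 -0.0054] F [ 0.6  0.5 -0. ] w 87.1
rack [-223.6 -400.9  240.1] case [-132.    -2.6  240.1]
tab [255.61305185 159.11474602]
```

View pics/w20c.png

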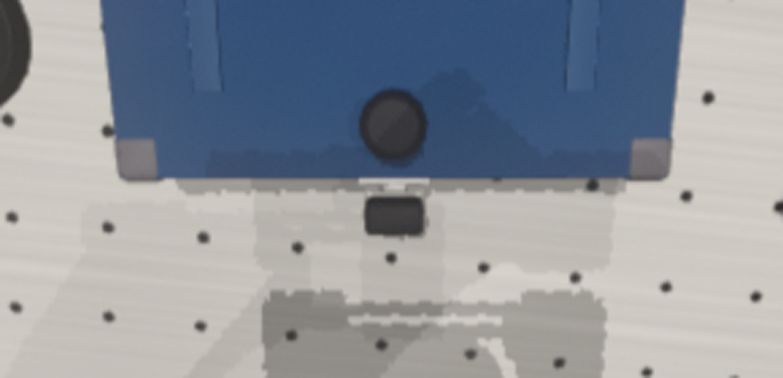

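View pics/s20.png

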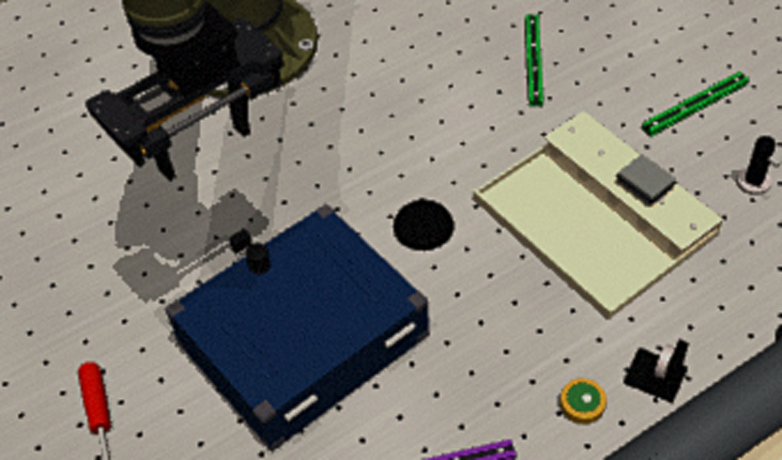

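```bash
python3 - <<'E'
from h import *
a=cv2.imread('pics/scene0.png'); b=ctrl.get_image('scene')['img']
for n,i in(('a',a),('b',b)):
    m=(i[185:205,155:180].max(2)<35); ys,xs=np.nonzero(m); print(n,m.sum(),xs.mean()+155,ys.mean()+185)
print(ctrl.close_job())
E
```

```text
a 140 168.37857142857143 197.92142857142858
b 149 168.30872483221475 197.61073825503357
the job is handed in; nothing more can be done
None
```

Both rails that were in the rack are now in the blue case, and the case is shut with its hasp back over the catch. The job was handed in at about 48 s of the 210 s allowed. Only two rails were there, in the lanes at +27 and +81 mm.

I swung the hasp down to about 1.3 rad and opened the lid to about 1.67 rad. I tipped each rail over the lip, drew it out endwise and laid it on the case floor, at about x = −54 and −9 mm of the case. Then I shut the lid and pushed the hasp home.

**Last checks:**
- **Rails:** before the lid was shut, the pictures showed both rails lying flat and side by side, with the rack empty.
- **Lid:** it met its stop under about 23 N of downward push, and in the last picture the knob was within about 0.5 px of its starting place.
- **Hasp:** it met its stop under about 10 N. The tab was also within about 1 px of its starting place, and the dark hasp-and-knob patch as a whole moved by less than 0.4 px.
- **Other things:** in the last scene picture the lens box, dust cap, bubble level, prism mount, lens post and screwdriver looked untouched. The wipe bottle is outside that crop; I last saw it standing mid-run, just before closing the lid. I did not measure any of their positions against the start.

**What disagreed:**
- The cameras' estimates of where the case and rack stood differed by 2 to 4 mm, so I used a compromise.
- The first hasp grip was about 2 mm off-centre, with about 17 N of side force.
- The first grip on the knob for closing was about 8 mm too high, so I let go and gripped it again.

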